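# Load and start the vial shaker

### The arm

A 7-joint arm with a two-finger parallel gripper is mounted at the origin on the work surface. World frame = base frame: x ahead of the robot, y to its left, z up, the work surface at z = 0. Lengths are in m, angles in rad, forces in N, time in s.
With the tool pointing down it reaches from about 0.4 to 0.85 m from the base axis. Payload 10.4 kg.
Tool frame: the origin (TCP) lies at the very end of the fingers, on their centre line; the grasp point (between the pads) lies 19 mm behind it (manip.grip_point_offset is the z of the grasp point in the tool frame, in m); z points along the fingers, y is the direction in which the jaws open and shut (so a half turn about z gives the same grasp; the last joint's range is limited). The gripper opens to 85 mm and grips with 20 to 120 N. Pads are 22 mm wide; open, the fingers measure 114 mm over their backs; the gripper's body (76 mm by 85 mm) begins 54 mm behind the grasp point. The pads swing forward as they close: fully open they stand 13 mm farther back than shut.
Start: joints at [1.208, 0.332, -0.065, 1.46, 0.022, 1.35, -0.088], TCP at [0.208, -0.589, 0.231] pointing down, gripper open.
Joint ranges: [-2.6, 2.6], [-0.5, 2.12], [-1.47, 1.34], [0.16, 2.42], [-1.27, 4.41], [0.06, 2.06], [-2.6, 2.6]. Speed limits (rad/s): [2.22, 2.22, 2.79, 2.79, 3.14, 3.14, 3.14].

### API

Orientations are given as a unit quaternion [x, y, z, w].
In Python, from workcell import manip, camera, get_calibration, hand_in gives the robot as it stands.
- The arm moves only by the shell command python3 -m pendant 'ROWS' [FORCE]. ROWS is JSON, a list of rows, each a list of 5 numbers: the shift along the tool's x, y, z in units of 40 mm (1.0 is 40 mm), then the turn about the tool's z in units of 6 degrees (1.0 is 6 degrees), then the closure, from 0 (fully open) to 1 (shut). A call has 1 to 5 rows; each row is the pose to reach, as a shift and turn from the pose commanded when the call began, along the tool's axes at that moment; what a row does not reach only later rows make up. A row lasts 1/8 s, in which the tool goes at most 62.5 mm and 10.7 degrees, less where a joint would pass 70% of its speed; a pose out of reach is approached as far as the arm can. A call with a gripper value outside its range is refused whole. The fingers move at their own pace and stop on an object; FORCE is the grip in N (left out, the last holds). Time passes only in rows, so rows that repeat a pose let the fingers close. It gives the time, the measured TCP pose, the force and the opening at its end, in the units of the state.
- manip.get_obs(): the state, without advancing time (a new reading comes with each control period).
- camera(name): name is "scene" or "top" or "wrist"; returns (picture, depth): 420x560x3 uint8, red, green, blue; 420x560 float32, m along the optical axis (not along the pixel's ray), 0 where there is no reading.
- get_calibration(name): a dict with "vfov" (degrees; the focal length in pixels is half the picture's height over the tangent of half this angle, whatever the lens; pixels are square), "cx", "cy" (the principal point, pixels), "position" and "rotation" of the camera in the world. Camera axes: x right, y down, z forward; pixel columns grow to the right and rows downward; lengths in m; the calibration is good to about 2 mm. A picture is of the moment at which its call begins: read the wrist's pose just before it. get_calibration takes no time and is no camera call; for the wrist camera it gives the pose at the moment of the call.
- hand_in(): hands the job in, once; it reports no verdict.
The state is a dict: "clock": time; "joint_pos": joint angles; "joint_velocities": joint speeds; "tau": joint torques, N m; "position": TCP position; "ee_rot": TCP orientation; "ft_force": force on the tool from outside, world axes, zero at the start; "torque": the same for the moment, N m; "grip_width": opening from 0.0 (shut) to 1.0 (fully open).
Only numpy, scipy, OpenCV 4.12 (cv2) and the standard library are available. Lean on these libraries where they do the work, as an engineer would, in place of code of your own. Each camera call takes 0.05 s, during which the arm holds its last target.

### The job

Swing the shaker's clamp bar up and right back, stand every loose capped vial from the bench upright in the rack, one to a socket and fully down, then swing the bar down over them until its end rests in the forked catch. Then start the shaker: press its knob fully down and, holding it down, turn it clockwise to its stop at the run mark, and let it spring back up. Leave the other things on the bench where they are.

Things in the scene. Friction and masses are not known exactly. Their poses are not given: they have to be found in the camera images.
- shaker: fixed bench vial shaker: base plate 110 x 430 x 15 mm; along its y axis: hinge post (y +128 mm), aluminium rack 60 x 190 mm, top 40 mm above the bench, five sockets in a row, forked catch (y -128 mm, up to 99 mm above the bench), control pod 90 x 90 mm (y -215 mm, top 45 mm up). Origin on the bench under the middle socket; z up, x roughly away from the robot
- socket0 (a point): centre of the mouth of socket 0, level with the rack's top, 40 mm above the bench; round hole 31 mm wide, 22 mm deep (floor 18 mm above the bench), sockets 36 mm apart along y, socket 0 nearest the catch; each takes one vial, which then stands 39 mm out of the rack
- socket1 (a point): centre of the mouth of socket 1, level with the rack's top, 40 mm above the bench; round hole 31 mm wide, 22 mm deep (floor 18 mm above the bench), sockets 36 mm apart along y, socket 0 nearest the catch; each takes one vial, which then stands 39 mm out of the rack
- socket2 (a point): centre of the mouth of socket 2, level with the rack's top, 40 mm above the bench; round hole 31 mm wide, 22 mm deep (floor 18 mm above the bench), sockets 36 mm apart along y, socket 0 nearest the catch; each takes one vial, which then stands 39 mm out of the rack
- socket3 (a point): centre of the mouth of socket 3, level with the rack's top, 40 mm above the bench; round hole 31 mm wide, 22 mm deep (floor 18 mm above the bench), sockets 36 mm apart along y, socket 0 nearest the catch; each takes one vial, which then stands 39 mm out of the rack
- socket4 (a point): centre of the mouth of socket 4, level with the rack's top, 40 mm above the bench; round hole 31 mm wide, 22 mm deep (floor 18 mm above the bench), sockets 36 mm apart along y, socket 0 nearest the catch; each takes one vial, which then stands 39 mm out of the rack
- vial0_c (a point): loose glass vial with white screw cap, upright on the bench at the start, on the robot's side of the shaker; 61 mm tall, glass 27 mm wide, cap 28 mm wide over the top 17 mm; about 50 g, bottom-heavy. The point is its centre, 30.5 mm above its foot (48.5 mm above the bench when fully down in a socket); z along the vial. None if absent (3 to 5 are present)
- vial1_c (a point): loose glass vial with white screw cap, upright on the bench at the start, on the robot's side of the shaker; 61 mm tall, glass 27 mm wide, cap 28 mm wide over the top 17 mm; about 50 g, bottom-heavy. The point is its centre, 30.5 mm above its foot (48.5 mm above the bench when fully down in a socket); z along the vial. None if absent (3 to 5 are present)
- vial2_c (a point): loose glass vial with white screw cap, upright on the bench at the start, on the robot's side of the shaker; 61 mm tall, glass 27 mm wide, cap 28 mm wide over the top 17 mm; about 50 g, bottom-heavy. The point is its centre, 30.5 mm above its foot (48.5 mm above the bench when fully down in a socket); z along the vial. None if absent (3 to 5 are present)
- vial3_c (a point): loose glass vial with white screw cap, upright on the bench at the start, on the robot's side of the shaker; 61 mm tall, glass 27 mm wide, cap 28 mm wide over the top 17 mm; about 50 g, bottom-heavy. The point is its centre, 30.5 mm above its foot (48.5 mm above the bench when fully down in a socket); z along the vial. None if absent (3 to 5 are present)
- vial4_c (a point): loose glass vial with white screw cap, upright on the bench at the start, on the robot's side of the shaker; 61 mm tall, glass 27 mm wide, cap 28 mm wide over the top 17 mm; about 50 g, bottom-heavy. The point is its centre, 30.5 mm above its foot (48.5 mm above the bench when fully down in a socket); z along the vial. None if absent (3 to 5 are present)
- clamp (a joint): angle of the steel clamp bar, rad: 0 = closed, level over the vials, its end in the forked catch; it lifts about a level hinge along the shaker's x axis; 1.57 = straight up, 1.9 = leaning right back (stop). Friction hinge: stays where it is left, takes about 2 N at the handle. Bar 16 mm wide, 8 mm thick, 268 mm long; closed, it clears seated vials by 1 to 3 mm
- clamp_hinge (a point): the clamp bar's hinge axis, 86 mm above the bench, over the hinge post
- clamp_handle (a point): grip point of the clamp bar's handle: black rod 10 mm thick, sticking out 50 mm sideways from the bar to the shaker's -x, parallel to the hinge axis and 228 mm from it; the point is 40 mm from the bar's middle line. Clamp closed: 86 mm above the bench, only the low base plate below; y (at angle 0) along the bar to the hinge; turns with the bar
- knob_grip (a point): gripping point of the grey knob on the pod, on its vertical axis, 78 mm above the bench when up; the grip is an upright bar 42 mm long (along this point's x), 13 mm wide (along its y), its top 12 mm above the point and its 42 mm round skirt's top 21 mm below the point; white pointer line on its -x end
- knob_press (a joint): how far the sprung knob is pressed down, m: 0 = up, 0.006 = fully down; starts to move at about 2 N, fully down at about 6 N; springs back up when let go
- knob_turn (a joint): knob turn, rad, clockwise seen from above: 0 = pointer at the off mark (bar along the shaker's x axis, pointer to -x), 1.3 = at the run mark, against its stop; light friction, stays where it is left
- dish: bystander: clear round dish 72 mm across, 14 mm high; origin under its centre. Leave it alone
- marker: bystander: marker pen 120 mm long, lying; origin under its centre. Leave it alone
- wash: bystander: white bottle with a blue cap, 130 mm tall; origin under its centre. Leave it alone
- jar: bystander: squat amber jar 72 mm across, 70 mm tall; origin under its centre. Leave it alone
- timer: bystander: small white timer 70 x 70 x 22 mm; origin under its centre. Leave it alone
- tipbox: bystander: blue tip box 120 x 85 x 50 mm; origin under its centre. Leave it alone
- beaker: bystander: glass beaker 70 mm across, 90 mm tall; origin under its centre. Leave it alone
Mind the look-alikes: they are no part of the job. What is shaped like the part that bears vial1_c but blue is not meant.

How it is judged:
On the way, in this order (a step that is already met when the one before it is completed fails the run):
1. the clamp bar is swung up out of the way, nearly upright or further (value of joint clamp above 1.4 rad), for 0.1 s.
2. every vial stands fully down in a socket, with the bar still up (x of vial0_c in the frame of shaker between -0.006 and 0.006 m and y of vial0_c in the frame of shaker between -0.08 and 0.08 m and z of vial0_c in the frame of shaker between 0.04 and 0.052 m and angle between each of vial0_c, vial1_c, vial2_c, vial3_c, vial4_c's own z axis and vertical below 0.2 rad and x of vial1_c in the frame of shaker between -0.006 and 0.006 m and y of vial1_c in the frame of shaker between -0.08 and 0.08 m and z of vial1_c in the frame of shaker between 0.04 and 0.052 m and x of vial2_c in the frame of shaker between -0.006 and 0.006 m and y of vial2_c in the frame of shaker between -0.08 and 0.08 m and z of vial2_c in the frame of shaker between 0.04 and 0.052 m and x of vial3_c in the frame of shaker between -0.006 and 0.006 m and y of vial3_c in the frame of shaker between -0.08 and 0.08 m and z of vial3_c in the frame of shaker between 0.04 and 0.052 m and x of vial4_c in the frame of shaker between -0.006 and 0.006 m and y of vial4_c in the frame of shaker between -0.08 and 0.08 m and z of vial4_c in the frame of shaker between 0.04 and 0.052 m and value of joint clamp above 1 rad), for 0.2 s.
3. the clamp bar is down in its catch over the seated vials (x of vial0_c in the frame of shaker between -0.006 and 0.006 m and y of vial0_c in the frame of shaker between -0.08 and 0.08 m and z of vial0_c in the frame of shaker between 0.04 and 0.052 m and angle between each of vial0_c, vial1_c, vial2_c, vial3_c, vial4_c's own z axis and vertical below 0.2 rad and x of vial1_c in the frame of shaker between -0.006 and 0.006 m and y of vial1_c in the frame of shaker between -0.08 and 0.08 m and z of vial1_c in the frame of shaker between 0.04 and 0.052 m and x of vial2_c in the frame of shaker between -0.006 and 0.006 m and y of vial2_c in the frame of shaker between -0.08 and 0.08 m and z of vial2_c in the frame of shaker between 0.04 and 0.052 m and x of vial3_c in the frame of shaker between -0.006 and 0.006 m and y of vial3_c in the frame of shaker between -0.08 and 0.08 m and z of vial3_c in the frame of shaker between 0.04 and 0.052 m and x of vial4_c in the frame of shaker between -0.006 and 0.006 m and y of vial4_c in the frame of shaker between -0.08 and 0.08 m and z of vial4_c in the frame of shaker between 0.04 and 0.052 m and value of joint clamp below 0.05 rad), for 0.2 s.
4. the knob is pressed down (over 4 mm) while still near the off mark (value of joint knob_press above 0.004 m and value of joint knob_turn below 0.4 rad), for 0.05 s.
5. the knob, still held down, is turned to the run mark (value of joint knob_press above 0.003 m and value of joint knob_turn above 1.15 rad), for 0.05 s.
At the end, for the whole second after the job is handed in: Every vial present stands in a socket within 6 mm of the row's line and 3.5 mm of fully down, upright within 0.2 rad and at rest; the clamp bar is in its catch (under 0.05 rad); the knob is up (under 1.5 mm) and at the run mark (over 1.12 rad) (all of step 3 and value of joint knob_turn above 1.12 rad and value of joint knob_press below 0.0015 m and linear speed of each of vial0, vial1, vial2, vial3, vial4 below 0.03 m/s); the robot touches nothing.
It fails at once if a bystander is moved more than 5 cm (distance of any of dish, marker, wash, jar, timer, tipbox, beaker from where it was at the start of the episode above 0.05 m).
It fails at once if the knob is turned on without being held down (value of joint knob_press below 0.0015 m and value of joint knob_turn above 0.45 rad and velocity of joint knob_turn above 0.4 rad/s).
Of vial0, vial1, vial2, vial3, vial4 only 3 to 5 are there at a start; the rules pass over those that are not, and their reading is None.
At some moment in a run one of vial0, vial1, vial2, vial3, vial4 may be knocked a few centimetres aside while the robot is not near it.
It also fails if it takes over 210 s, if anything falls off the work surface, if the arm or the gripper's body presses on something with over 40 N, if the wrist force passes 120 N, or if a joint passes its speed limit or range.

## Working session

There is one attempt and no reset: what is moved stays moved. The work goes in short steps, Python scripts to look and compute and a shell command to move; the robot and the scene stay as the last step left them, time stands still between calls to the robot, and variables do not carry over. Pictures are saved under pics/ and viewed, and the job is handed in when it is done.

```bash
ls; mkdir -p pics; cat > h.py <<'E'
import numpy as np, cv2
from scipy.spatial.transform import Rotation as R
from workcell import manip, camera, get_calibration, hand_in
def f(c): return 210/np.tan(np.radians(c['vfov'])/2)
def Rm(c):
    r=np.array(c['rotation'],float)
    return R.from_quat(r).as_matrix() if r.size==4 else r.reshape(3,3)
def shot(n,name):
    c=get_calibration(n); im,d=camera(n); cv2.imwrite(f'pics/{name}.png',im[:,:,::-1]); np.savez(f'pics/{name}.npz',im=im,d=d,p=c['position'],r=Rm(c),f=f(c),cx=c['cx'],cy=c['cy']); return im,d,c
def ray(z,u,v): return z['r']@np.array([(u-z['cx'])/z['f'],(v-z['cy'])/z['f'],1.])
def onplane(z,u,v,h):
    r=ray(z,u,v); p=z['p']; return p+r*(h-p[2])/r[2]
def pt(z,u,v):
    d=z['d'][int(v),int(u)]; return z['p']+ray(z,u,v)*d
def proj(z,P):
    q=z['r'].T@(np.array(P)-z['p']); return z['f']*q[0]/q[2]+z['cx'], z['f']*q[1]/q[2]+z['cy']
E
python3 - <<'E'
from h import *
for n in ['scene','top','wrist']:
    im,d,c=shot(n,n+'0'); print(n,{k:v for k,v in c.items()})
print(manip.get_obs(), manip.grip_point_offset)
E
```

```text
pics
scene {'vfov': 53.56969190738587, 'cx': 274.8288731754019, 'cy': 208.36198726352225, 'position': array([1.1542655 , 0.33929567, 0.79587505]), 'rotation': array([ 0.50570101,  0.76045402, -0.34582163, -0.21536846])}
top {'vfov': 46.49054225404357, 'cx': 275.4391265158284, 'cy': 215.59511012444534, 'position': array([ 0.19338778, -0.00361358,  1.35314214]), 'rotation': array([ 0.71213191, -0.69476736,  0.07184015, -0.07074925])}
wrist {'vfov': 58.12607436302535, 'cx': 280.2908097279166, 'cy': 206.18970237916997, 'position': array([ 0.2698633 , -0.56658199,  0.37342359]), 'rotation': array([ 0.80947729, -0.57255898, -0.07573896,  0.10576551])}
{'clock': 0.15, 'joint_pos': array([ 1.20837032,  0.33273953, -0.06469312,  1.46072051,  0.02160687,
        1.34989395, -0.08851189]), 'joint_velocities': array([ 7.20366942e-04, -1.55435242e-03, -7.60584958e-04, -2.54948754e-03,
       -5.75880810e-04,  4.07856281e-04,  4.10648766e-06]), 'tau': array([ 8.02244613e-04, -6.25826383e+01,  4.91812185e-02, -3.91851604e+01,
        1.62976974e-02,  7.44382502e-03, -7.94291805e-05]), 'position': array([ 0.20823153, -0.58900474,  0.23070399]), 'ee_rot': array([ 9.85599389e-01,  1.69096305e-01, -1.16232845e-04, -5.20093843e-04]), 'ft_force': array([-0.6844739 , -0.41455425, -0.22037395]), 'torque': array([-0.05732597,  0.01121755,  0.00734673]), 'grip_width': 0.9983778911025534} -0.0187
```

View pics/top0.png

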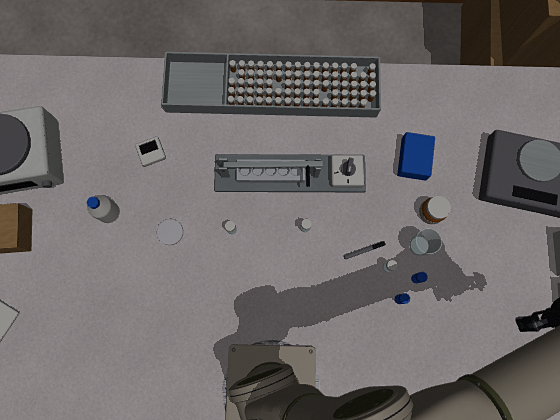

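View pics/scene0.png

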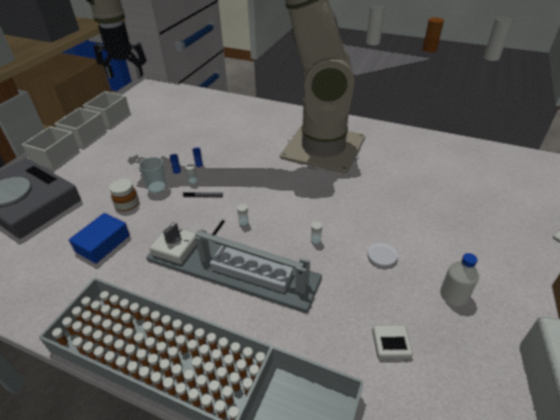

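View pics/wrist0.png

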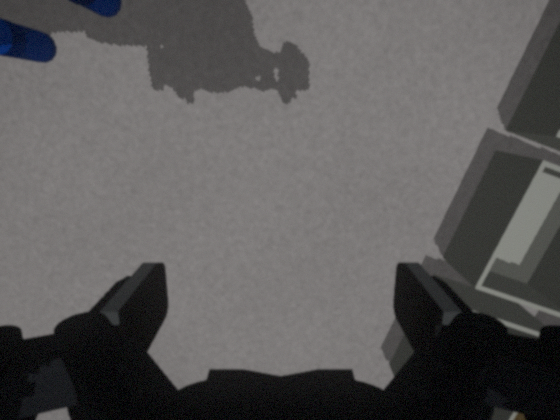

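```bash
python3 - <<'E'
import cv2
a=cv2.imread('pics/top0.png'); b=cv2.imread('pics/scene0.png')
cv2.imwrite('pics/c1.png',cv2.resize(a[140:320,200:460],None,fx=3,fy=3,interpolation=cv2.INTER_CUBIC))
cv2.imwrite('pics/c2.png',cv2.resize(b[130:310,120:340],None,fx=3.3,fy=3.3,interpolation=cv2.INTER_CUBIC))
E
```

```text
(no output)
```

View pics/c1.png

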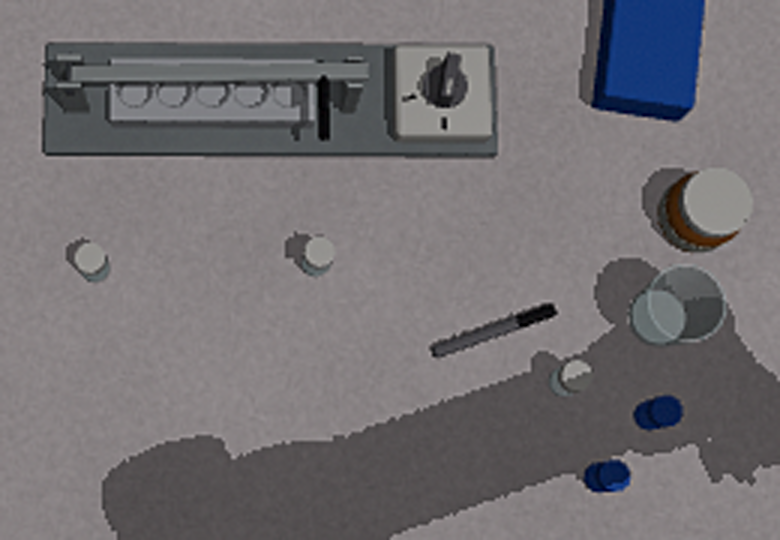

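View pics/c2.png

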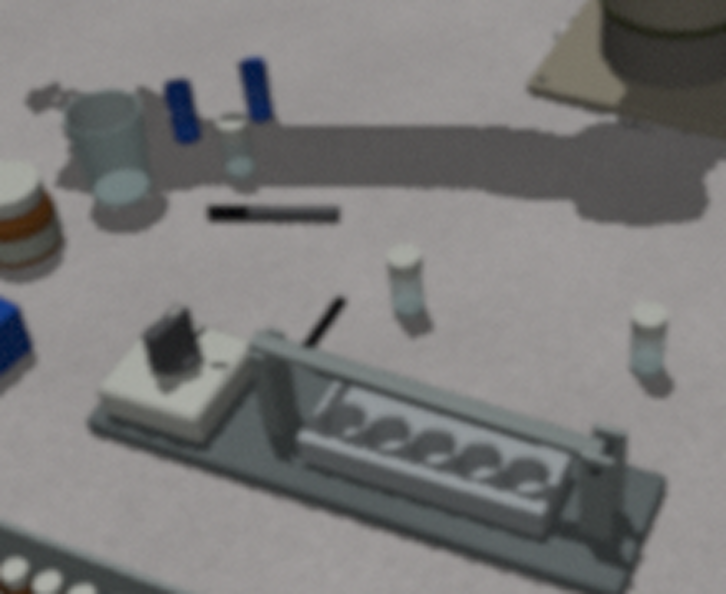

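```bash
python3 - <<'E'
from h import *
z=np.load('pics/top0.npz'); s=np.load('pics/scene0.npz')
print('cam pos ok')
# caps: top
def o(x,y): return 200+x/3,140+y/3
for n,(x,y) in dict(A=(90,257),B=(319,250),C=(576,375)).items():
    print(n,onplane(z,*o(x,y),.061), pt(z,*o(x,y)))
def o2(x,y): return 120+x/3.3,130+y/3.3
for n,(x,y) in dict(C=(233,125),B=(405,257),A=(649,315)).items():
    print(n,'scene',onplane(s,*o2(x,y),.061),pt(s,*o2(x,y)))
for n,(x,y) in dict(hL=(43,43),hR=(496,43),lR=(496,154),lL=(43,154)).items(): print(n,onplane(z,*o(x,y),.015))
for k,x in enumerate([288,250,211,173,135]): print('sock',k,onplane(z,*o(x,93),.04))
print('knob',onplane(z,*o(448,68),.09), 'bar ends',onplane(z,*o(70,72),.09),onplane(z,*o(368,71),.09))
print('handle',onplane(z,*o(323,105),.091),onplane(z,*o(323,138),.091),pt(z,*o(323,115)))
for n,(x,y) in dict(pen=(495,330),beak=(685,300),jar=(718,200),b1=(665,411),b2=(615,474)).items(): print(n,pt(z,*o(x,y)))
E
```

```text
cam pos ok
A [0.42734583 0.1189455  0.061     ] [0.42726016 0.11890062 0.06147317]
B [ 0.43885366 -0.08596146  0.061     ] [ 0.43830692 -0.08577804  0.06387806]
C [ 0.33236628 -0.31389636  0.061     ] [ 0.33228687 -0.31371906  0.06173835]
C scene [ 0.33687917 -0.30496693  0.061     ] [ 0.33266721 -0.30828679  0.05721322]
B scene [ 0.43923379 -0.07953464  0.061     ] [ 0.43659776 -0.0810787   0.05829082]
A scene [0.42903717 0.12375224 0.061     ] [0.42928592 0.12382617 0.06125205]
hL [0.6421946  0.17709309 0.015     ]
hR [ 0.65329608 -0.25585707  0.015     ]
lR [ 0.54373393 -0.25447477  0.015     ]
lL [0.53294604 0.17169936 0.015     ]
sock 0 [ 0.59091178 -0.05670049  0.04      ]
sock 1 [ 0.59000971 -0.02131445  0.04      ]
sock 2 [0.5890841  0.01499486 0.04      ]
sock 3 [0.58818242 0.05036541 0.04      ]
sock 4 [0.58728093 0.08572831 0.04      ]
knob [ 0.60283541 -0.19822219  0.09      ] bar ends [0.59040135 0.14139069 0.09      ] [ 0.59817938 -0.12626281  0.09      ]
handle [ 0.5651141 -0.0860951  0.091    ] [ 0.53462663 -0.08643205  0.091     ] [ 0.55272923 -0.08548755  0.10185082]
pen [ 0.37696759 -0.25159936  0.01419633]
beak [ 0.40939121 -0.42783911  0.01314536]
jar [ 0.49112757 -0.44202967  0.0727821 ]
b1 [ 0.30251619 -0.39079032  0.06278054]
b2 [ 0.2469729  -0.34580868  0.06105939]
```

```bash
cat >> h.py <<'E'
def need(x=None,y=None,z=None,yaw=None):
    o=manip.get_obs(); p=o['position']; M=R.from_quat(o['ee_rot']).as_matrix()
    t=np.array([p[0] if x is None else x,p[1] if y is None else y,p[2] if z is None else z])
    d=M.T@(t-p)/.04; cy=np.arctan2(M[1,0],M[0,0])
    dy=0 if yaw is None else -(yaw-cy)/np.radians(6)
    print('t',round(o['clock'],2),'pos',p.round(4),'yaw',cy.round(4),'tilt',M[:,2].round(3),'F',o['ft_force'].round(1),'g',round(o['grip_width'],3))
    print('ROW',d.round(3),'turn',round(dy,3))
E
python3 -c "
from h import *
need(.5,-.02,.33,.024)"
```

```text
t 0.15 pos [ 0.2082 -0.589   0.2307] yaw 0.3398 tilt [-0.     0.001 -1.   ] F [-0.7 -0.4 -0.2] g 0.998
ROW [ 11.618 -10.983  -2.471] turn 3.016
```

```bash
python3 -m pendant '[[0.5,-0.5,-1.2,0.5,0],[1.2,-1.2,-2.4,1,0],[2.2,-2.1,-2.5,1.8,0],[3.2,-3,-2.5,2.5,0],[4.2,-4,-2.5,3,0]]'; python3 -c "
from h import *
need(.5,-.02,.33,.024)"
```

```text
clock: 0.78
position: [0.314, -0.3808, 0.3312]
ee_rot: [1.0, 0.012, -0.0, 0.0]
ft_force: [1.7, -0.1, -0.1]
grip_width: 1.002
t 0.78 pos [ 0.314  -0.3808  0.3312] yaw 0.0235 tilt [-0. -0. -1.] F [ 1.7 -0.1 -0.1] g 1.002
ROW [ 4.861 -8.907  0.028] turn -0.005
```

```bash
python3 -c "
from h import *
shot('wrist','w1')"
python3 -m pendant '[[0.7,-1.3,0,0,0],[1.4,-2.6,0,0,0],[2.1,-3.9,0,0,0],[2.8,-5.2,0,0,0],[3.5,-6.5,0,0,0]]'
python3 -m pendant '[[0.7,-1.2,0,0,0],[1.3,-2.4,0,0,0],[1.3,-2.4,0,0,0],[1.3,-2.4,0,0,0]]'; python3 -c "
from h import *
need()
shot('wrist','w2')"
```

```text
clock: 1.45
position: [0.4471, -0.1172, 0.3313]
ee_rot: [1.0, 0.013, 0.0, 0.0]
ft_force: [0.4, -0.3, -0.1]
grip_width: 1.0
clock: 1.95
position: [0.496, -0.0221, 0.331]
ee_rot: [1.0, 0.013, -0.0, 0.0]
ft_force: [-0.8, -0.6, 0.9]
grip_width: 1.0
t 1.95 pos [ 0.496  -0.0221  0.331 ] yaw 0.0255 tilt [-0.001 -0.    -1.   ] F [-0.8 -0.6  0.9] g 1.0
ROW [0. 0. 0.] turn 0
```

View pics/w1.png

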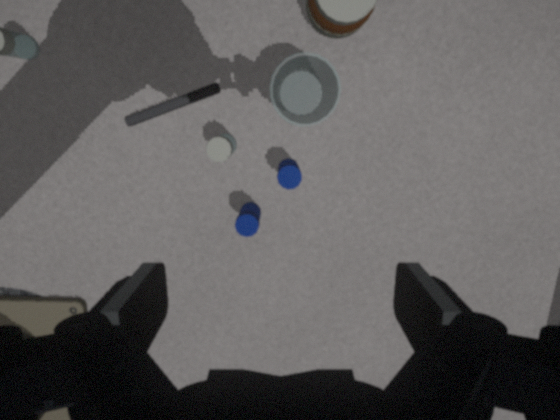

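View pics/w2.png

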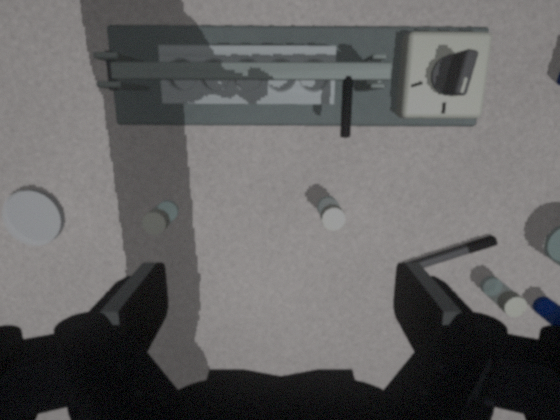

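```bash
python3 - <<'E'
from h import *
w=np.load('pics/w2.npz'); v=np.load('pics/w1.npz')
for n,(x,y,h) in dict(C_w1=(218.5,150,.061)).items(): print(n,onplane(v,x,y,h),pt(v,x,y))
for n,(x,y,h) in dict(A=(154.5,222,.061),B=(333,218.5,.061),C=(513.5,305,.061),rodroot=(348,79,.091),rodtip=(346,136,.091),barL=(112,69,.09),barR=(392,71,.09),knobtip1=(470,52,.09),knobtip2=(450,95,.09),pLhi=(108,26,.015),pLlo=(119,125,.015),pRlo=(476,125,.015),pRhi=(489,27,.015),r1=(160,44,.04),r2=(336,44,.04),r3=(336,104,.04),r4=(162,104,.04),pod1=(402,118,.045),pod2=(481,118,.045),pod3=(490,31,.045),pod4=(405,31,.045)).items(): print(n,onplane(w,x,y,h).round(4),pt(w,x,y).round(4))
a=cv2.imread('pics/w2.png'); cv2.imwrite('pics/c3.png',cv2.resize(a[10:150,260:510],None,fx=3.2,fy=3.2,interpolation=cv2.INTER_CUBIC))
E
```

```text
C_w1 [ 0.33074482 -0.31220275  0.061     ] [ 0.33074319 -0.31220053  0.06098615]
A [0.4286 0.121  0.061 ] [0.4288 0.1208 0.0616]
B [ 0.4379 -0.0828  0.061 ] [ 0.438  -0.0828  0.0612]
C [ 0.3338 -0.3089  0.061 ] [ 0.3342 -0.3084  0.0618]
rodroot [ 0.5873 -0.0841  0.091 ] [ 0.5866 -0.0824  0.1008]
rodtip [ 0.5332 -0.0859  0.091 ] [ 0.5339 -0.0844  0.1   ]
barL [0.5907 0.1425 0.09  ] [0.5907 0.1421 0.091 ]
barR [ 0.5957 -0.1259  0.09  ] [ 0.6021 -0.146   0.0174]
knobtip1 [ 0.6145 -0.1981  0.09  ] [ 0.6144 -0.1977  0.0908]
knobtip2 [ 0.575  -0.1847  0.09  ] [ 0.5758 -0.1943  0.0677]
pLhi [0.6417 0.1746 0.015 ] [0.6416 0.1744 0.0155]
pLlo [0.5337 0.1715 0.015 ] [ 5.328e-01  1.780e-01 -5.000e-04]
pRlo [ 0.5444 -0.2526  0.015 ] [ 0.5438 -0.2599  0.0008]
pRhi [ 0.6513 -0.2501  0.015 ] [ 0.654  -0.257   0.0014]
r1 [0.621  0.1102 0.04  ] [0.6244 0.1176 0.0152]
r2 [ 0.6258 -0.0773  0.04  ] [ 0.6293 -0.0805  0.0164]
r3 [ 0.5641 -0.0812  0.04  ] [ 0.5643 -0.0848  0.0148]
r4 [0.5592 0.1115 0.04  ] [0.5591 0.1187 0.0162]
pod1 [ 0.551  -0.1544  0.045 ] [ 0.5502 -0.1639  0.0148]
pod2 [ 0.5532 -0.2417  0.045 ] [ 5.523e-01 -2.651e-01 -2.000e-04]
pod3 [ 0.6417 -0.2367  0.045 ] [ 0.6499 -0.2592  0.0007]
pod4 [ 0.6394 -0.1479  0.045 ] [ 0.645  -0.1571  0.0143]
```

View pics/c3.png

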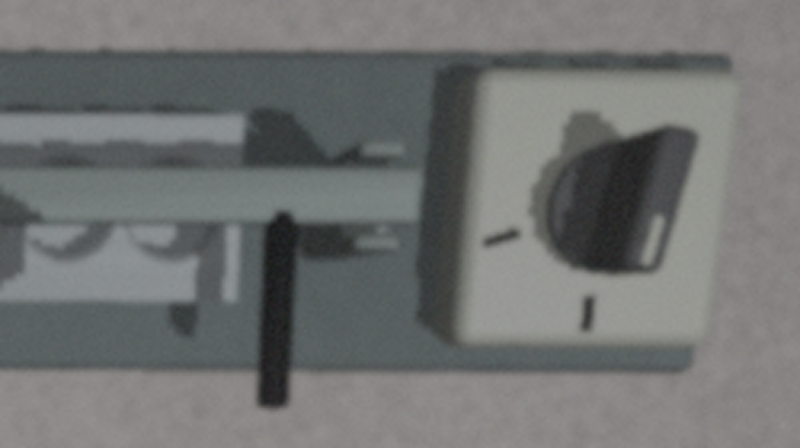

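```bash
python3 -c "
from h import *
need(.551,-.0845,.067,.0255)"
```

```text
t 2.0 pos [ 0.496  -0.0227  0.3311] yaw 0.0242 tilt [-0. -0. -1.] F [-1.1 -1.   0.7] g 1.002
ROW [1.341 1.575 6.603] turn -0.012
```

```bash
python3 -m pendant '[[0.7,0.8,1,0,0.4],[1.34,1.57,2,0,0.5],[1.34,1.57,3.2,0,0.5],[1.34,1.57,4,0,0.5],[1.34,1.57,4,0,0.5]]' 30; python3 -c "
from h import *
need(.551,-.0845,.067,.0255);shot('wrist','w3')"
```

```text
clock: 2.62
position: [0.5496, -0.0845, 0.1692]
ee_rot: [1.0, 0.012, -0.002, -0.0]
ft_force: [-0.0, -0.8, -0.1]
grip_width: 0.499
t 2.62 pos [ 0.5496 -0.0845  0.1692] yaw 0.0235 tilt [-0.004  0.    -1.   ] F [-0.  -0.8 -0.1] g 0.499
ROW [0.047 0.003 2.555] turn -0.019
```

View pics/w3.png

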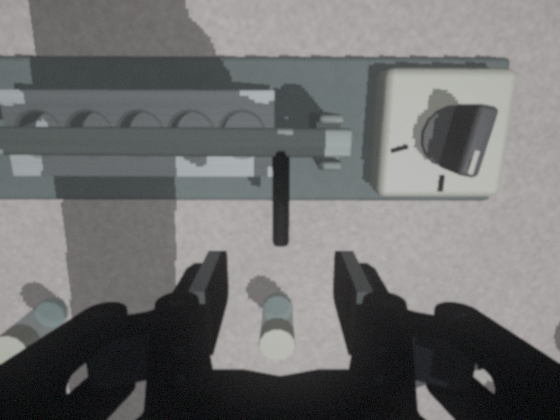

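```bash
python3 -m pendant '[[0.05,0,1.3,0,0.5],[0.05,0,2.55,0,0.5],[0.05,0,2.55,0,1],[0.05,0,2.55,0,1],[0.05,0,2.55,0,1]]' 40; python3 -c "
from h import *
need(.551,-.0845,.067,.0255);shot('wrist','w4')"
```

```text
clock: 3.3
position: [0.5548, -0.0844, 0.0721]
ee_rot: [1.0, 0.012, 0.002, 0.001]
ft_force: [-1.0, -4.5, 1.1]
grip_width: 0.097
t 3.3 pos [ 0.5548 -0.0844  0.0721] yaw 0.0243 tilt [ 0.003 -0.002 -1.   ] F [-1.  -4.5  1.1] g 0.097
ROW [-0.095  0.     0.128] turn -0.011
```

View pics/w4.png

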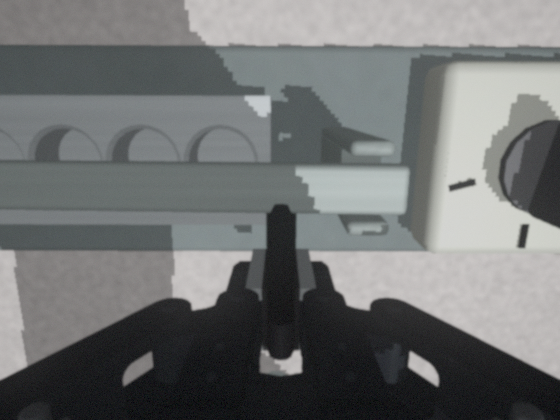

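```bash
python3 -m pendant '[[0,-0.03,-0.57,0,1],[0,-0.11,-1.13,0,1],[0,-0.25,-1.68,0,1],[0,-0.45,-2.22,0,1],[0,-0.7,-2.73,0,1]]' 40; python3 -c "
from h import *
need(yaw=.0255);shot('wrist','w5')"
```

```text
clock: 3.98
position: [0.5539, -0.0532, 0.1808]
ee_rot: [1.0, 0.014, 0.002, -0.001]
ft_force: [7.4, 4.6, -5.5]
grip_width: 0.101
t 3.98 pos [ 0.5539 -0.0532  0.1808] yaw 0.027 tilt [ 0.004  0.001 -1.   ] F [ 7.4  4.6 -5.5] g 0.101
ROW [0. 0. 0.] turn 0.015
```

View pics/w5.png

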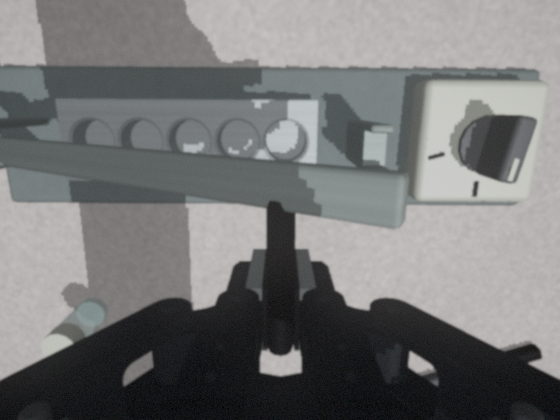

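```bash
python3 -m pendant '[[0,-0.3,-0.49,0,1],[0,-0.64,-0.94,0,1],[0,-1.03,-1.36,0,1],[0,-1.46,-1.73,0,1],[0,-1.92,-2.06,0,1]]' 40; python3 -c "
from h import *
need(yaw=.0255)"
```

```text
clock: 4.65
position: [0.5521, 0.0238, 0.2618]
ee_rot: [1.0, 0.013, 0.002, -0.001]
ft_force: [13.1, 5.4, -12.9]
grip_width: 0.097
t 4.65 pos [0.5521 0.0238 0.2618] yaw 0.027 tilt [ 0.004  0.002 -1.   ] F [ 13.1   5.4 -12.9] g 0.097
ROW [0. 0. 0.] turn 0.014
```

```bash
python3 -m pendant '[[0.03,-0.49,-0.2,0,1],[0.05,-1.01,-0.43,0,1],[0.05,-1.55,-0.6,0,1],[0.05,-2.11,-0.73,0,1],[0.05,-2.68,-0.8,0,1]]' 40; python3 -c "
from h import *
need(yaw=.0255)"
```

```text
clock: 5.28
position: [0.5503, 0.129, 0.2944]
ee_rot: [1.0, 0.012, 0.001, 0.001]
ft_force: [2.5, -1.8, 1.6]
grip_width: 0.099
t 5.28 pos [0.5503 0.129  0.2944] yaw 0.0245 tilt [ 0.002 -0.001 -1.   ] F [ 2.5 -1.8  1.6] g 0.099
ROW [0. 0. 0.] turn -0.009
```

```bash
python3 -m pendant '[[0,-0.57,-0.01,0,1],[0,-1.13,0.03,0,1],[0,-1.7,0.13,0,1],[0,-1.97,0.2,0,1],[0,-1.97,0.2,0,1]]' 40; python3 -c "
from h import *
need(yaw=.0255); shot('scene','s1')"
```

```text
clock: 5.9
position: [0.5486, 0.209, 0.2858]
ee_rot: [1.0, 0.013, 0.001, -0.001]
ft_force: [4.7, 1.5, 1.1]
grip_width: 0.101
t 5.9 pos [0.5486 0.209  0.2858] yaw 0.0266 tilt [ 0.003  0.001 -1.   ] F [4.7 1.5 1.1] g 0.101
ROW [0. 0. 0.] turn 0.01
```

View pics/s1.png

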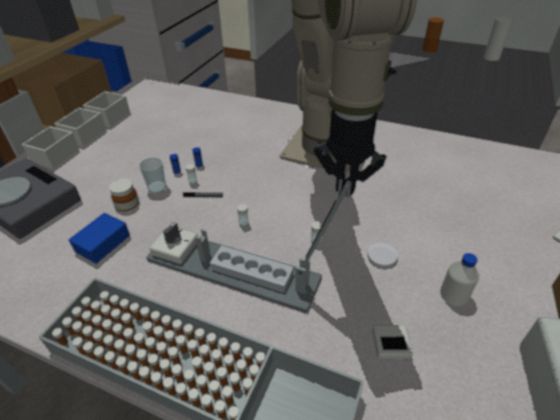

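```bash
python3 -m pendant '[[0,0,0,0,0.5],[0,0,0,0,0.5],[0,0,-0.8,0,0.5],[0,0,-1.8,0,0.5],[-1,0.5,-1.8,0,0.5]]' 40; python3 -c "
from h import *
need(.4,.12,.22); shot('wrist','w6')"
```

```text
clock: 6.58
position: [0.5097, 0.1881, 0.359]
ee_rot: [1.0, 0.013, 0.001, -0.002]
ft_force: [-1.2, 0.2, 0.4]
grip_width: 0.497
t 6.58 pos [0.5097 0.1881 0.359 ] yaw 0.0267 tilt [ 0.002  0.004 -1.   ] F [-1.2  0.2  0.4] g 0.497
ROW [-2.796  1.641  3.463] turn 0
```

View pics/w6.png

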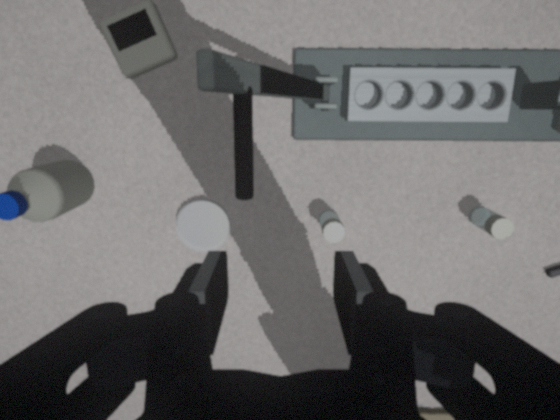

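```bash
python3 - <<'E'
from h import *
w=np.load('pics/w6.npz'); im=w['im']; hsv=cv2.cvtColor(im,cv2.COLOR_RGB2HSV)
for n,(x,y,h) in dict(A=(333,231.5,.061),B=(502,228.5,.061)).items(): print(n,onplane(w,x,y,h).round(4),pt(w,x,y).round(4))
for n,(x,y) in dict(r1=(349,67),r2=(515,68),r3=(515,121),r4=(348,121)).items(): print(n,onplane(w,x,y,.04).round(4))
for k,x in enumerate([491,460,429,398,367]): print(k,onplane(w,x,95,.04).round(4))
a=im[:,:,::-1]; cv2.imwrite('pics/c4.png',cv2.resize(a[50:250,310:530],None,fx=3.5,fy=3,interpolation=cv2.INTER_CUBIC))
E
```

```text
A [0.4277 0.1232 0.061 ] [0.4275 0.1232 0.0607]
B [ 0.4372 -0.0831  0.061 ] [ 0.4378 -0.082   0.0628]
r1 [0.6204 0.114  0.04  ]
r2 [ 0.6242 -0.0768  0.04  ]
r3 [ 0.565  -0.0878  0.04  ]
r4 [0.5597 0.1108 0.04  ]
0 [ 0.5938 -0.0543  0.04  ]
1 [ 0.5929 -0.0181  0.04  ]
2 [0.5919 0.0181 0.04  ]
3 [0.591  0.0544 0.04  ]
4 [0.59   0.0907 0.04  ]
```

View pics/c4.png

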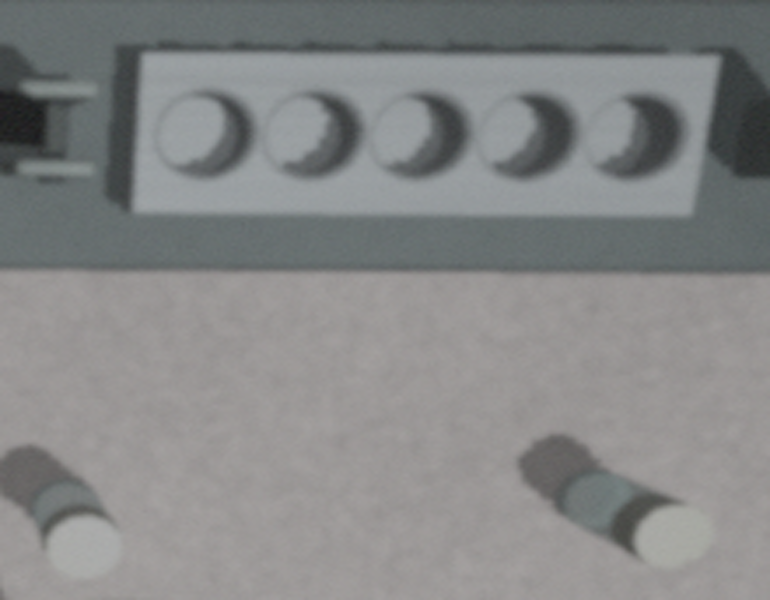

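```bash
python3 -c "
from h import *
need(.428,.1225,.15,.0255)"
```

```text
t 6.62 pos [0.5046 0.1861 0.3579] yaw 0.0272 tilt [-0.    -0.001 -1.   ] F [1.2 3.5 2. ] g 0.499
ROW [-1.955  1.533  5.199] turn 0.016
```

```bash
python3 -m pendant '[[-1,0.5,0.5,0,0.48],[-1.95,1.2,1.5,0,0.48],[-1.95,1.53,2.9,0,0.48],[-1.95,1.53,4.2,0,0.48],[-1.95,1.53,5.2,0,0.48]]' 40;python3 -m pendant '[[0,0,0,0,0.48]]' ; python3 -c "
from h import *
need(.428,.1225,.15,.0255); shot('wrist','w7')"
```

```text
clock: 7.25
position: [0.4311, 0.1228, 0.1471]
ee_rot: [1.0, 0.012, -0.0, 0.001]
ft_force: [0.6, 0.1, 0.4]
grip_width: 0.518
clock: 7.38
position: [0.43, 0.123, 0.1469]
ee_rot: [1.0, 0.013, -0.003, 0.0]
ft_force: [0.5, -0.1, 0.2]
grip_width: 0.52
t 7.38 pos [0.43   0.123  0.1469] yaw 0.0259 tilt [-0.005 -0.001 -1.   ] F [ 0.5 -0.1  0.2] g 0.52
ROW [-0.052  0.012 -0.076] turn 0.003
```

View pics/w7.png

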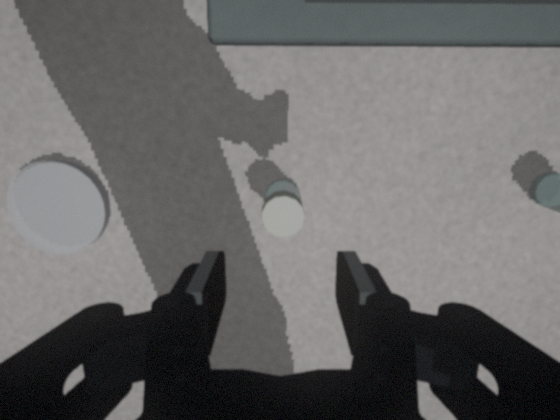

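```bash
cat >> h.py <<'E'
def caps(z,h=.061):
    im=z['im'].astype(int); hs=cv2.cvtColor(z['im'],cv2.COLOR_RGB2HSV)
    dz=z['d']; 
    v,u=np.mgrid[0:420,0:560]
    q=np.stack([(u-z['cx'])/z['f'],(v-z['cy'])/z['f'],np.ones_like(u)],-1)@z['r'].T
    P=z['p']+q*dz[...,None]
    m=((abs(P[...,2]-h)<.006)&(hs[...,1]<45)&(hs[...,2]>95)&(dz>0)).astype(np.uint8)
    n,l,s,c=cv2.connectedComponentsWithStats(m)
    for i in range(1,n):
        if s[i,4]<60: continue
        (x,y),r=cv2.minEnclosingCircle(np.argwhere(l==i)[:,::-1].astype(np.float32))
        print('cap px',round(x,1),round(y,1),'diam mm',round(2000*r*np.median(dz[l==i])/float(z['f']),1),onplane(z,x,y,h).round(4),'zmed',np.median(P[l==i][:,2]).round(4))
E
python3 -c "
from h import *
caps(np.load('pics/w7.npz'));caps(np.load('pics/w6.npz'));need()"
```

```text
cap px 282.9 215.8 diam mm 27.7 [0.4276 0.1222 0.061 ] zmed 0.0612
cap px 501.3 228.4 diam mm 29.8 [ 0.4374 -0.0822  0.061 ] zmed 0.0612
cap px 333.6 231.4 diam mm 28.1 [0.4278 0.1225 0.061 ] zmed 0.0613
t 7.42 pos [0.4315 0.1236 0.149 ] yaw 0.0259 tilt [-0.002 -0.    -1.   ] F [0.3 0.  1.4] g 0.519
ROW [0. 0. 0.] turn 0
```

```bash
python3 -m pendant '[[-0.07,0.02,1,0,0.48],[-0.07,0.02,2,0,0.48],[-0.07,0.02,2.87,0,0.48],[-0.07,0.02,2.87,0,0.48],[-0.07,0.02,2.87,0,0.8]]' 30;python3 -m pendant '[[0,0,0,0,0.9],[0,0,0,0,0.9],[0,0,0,0,0.9]]' 30; python3 -c "
from h import *
need(.4277,.1223,.033,.0255); shot('wrist','w8')"
```

```text
clock: 8.05
position: [0.4309, 0.1231, 0.0363]
ee_rot: [1.0, 0.013, 0.001, -0.0]
ft_force: [0.6, -1.0, 0.4]
grip_width: 0.321
clock: 8.43
position: [0.4311, 0.1231, 0.0363]
ee_rot: [1.0, 0.013, 0.002, -0.0]
ft_force: [-1.6, -0.6, 8.3]
grip_width: 0.314
t 8.43 pos [0.4311 0.1231 0.0363] yaw 0.0254 tilt [ 0.004  0.    -1.   ] F [-1.6 -0.6  8.3] g 0.314
ROW [-0.085  0.018  0.081] turn -0.001
```

View pics/w8.png

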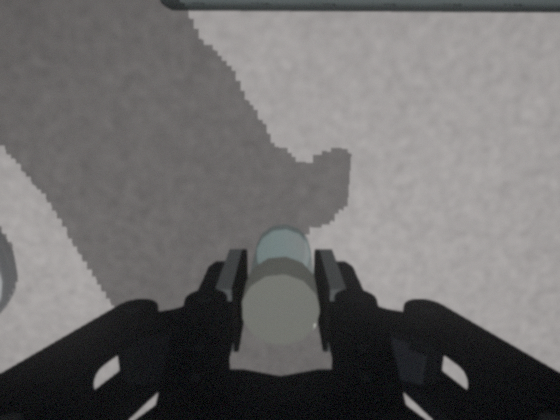

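```bash
python3 -m pendant '[[0,0,-1,0,0.9],[0,0,-2,0,0.9],[0,0,-2,0,0.9]]' 30; python3 -c "
from h import *
need(.59,.0886,.1);z,_,_=shot('wrist','w9'); caps(np.load('pics/w9.npz'),.142)"; python3 -c "
from h import *
need()"
```

```text
clock: 8.85
position: [0.4316, 0.1233, 0.1179]
ee_rot: [1.0, 0.013, 0.004, 0.0]
ft_force: [1.0, -0.1, -0.0]
grip_width: 0.317
t 8.85 pos [0.4316 0.1233 0.1179] yaw 0.0254 tilt [ 0.007  0.    -1.   ] F [ 1.  -0.1 -0. ] g 0.317
ROW [3.933 0.968 0.475] turn 0
cap px 280.1 310.0 diam mm 26.7 [0.4274 0.1241 0.142 ] zmed 0.1429
t 8.9 pos [0.4306 0.1228 0.1161] yaw 0.0252 tilt [ 0.004 -0.001 -1.   ] F [-0.2 -0.7 -1.3] g 0.314
ROW [0. 0. 0.] turn 0
```

View pics/w9.png

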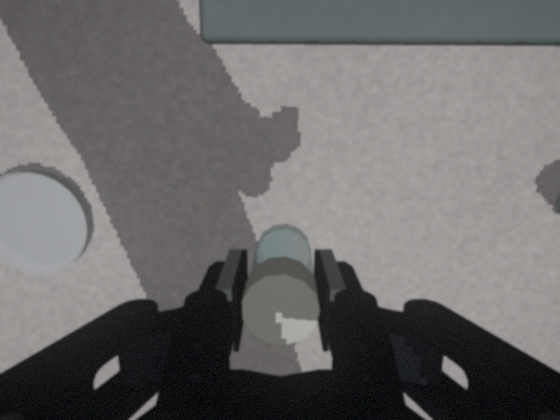

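```bash
python3 -c "
from h import *
z=np.load('pics/w9.npz');p=onplane(z,281,305,.142);print(p, z['p'])
z=np.load('pics/w8.npz');print(onplane(z,281,303,.061))
need(.5935,.0888,.1,.0255)"
```

```text
[0.42936033 0.12386102 0.142     ] [0.49592657 0.12575985 0.2611351 ]
[0.43000433 0.12365667 0.061     ]
t 8.9 pos [0.4306 0.1228 0.1161] yaw 0.0252 tilt [ 0.004 -0.001 -1.   ] F [-0.2 -0.7 -1.3] g 0.314
ROW [4.048 0.951 0.42 ] turn -0.002
```

```bash
python3 -m pendant '[[1,0.25,0,0,0.9],[2,0.5,0,0,0.9],[3,0.75,0.1,0,0.9],[4,0.95,0.4,0,0.9],[4,0.95,0.4,0,0.9]]' 30; python3 -m pendant '[[0,0,0,0,0.9]]'; python3 -c "
from h import *
need();shot('wrist','w10');shot('scene','s2')"; python3 -c "
from h import *
need()"
```

```text
clock: 9.52
position: [0.591, 0.0875, 0.0955]
ee_rot: [1.0, 0.012, -0.002, -0.0]
ft_force: [-0.4, 0.0, -1.0]
grip_width: 0.315
clock: 9.65
position: [0.5894, 0.0893, 0.0974]
ee_rot: [1.0, 0.013, -0.001, -0.0]
ft_force: [-0.1, 0.6, -1.3]
grip_width: 0.31
t 9.65 pos [0.5894 0.0893 0.0974] yaw 0.0262 tilt [-0.002  0.    -1.   ] F [-0.1  0.6 -1.3] g 0.31
ROW [0. 0. 0.] turn 0
t 9.75 pos [0.5894 0.0893 0.0983] yaw 0.0267 tilt [-0. -0. -1.] F [ 0.4 -0.1  0.1] g 0.317
ROW [0. 0. 0.] turn 0
```

View pics/w10.png

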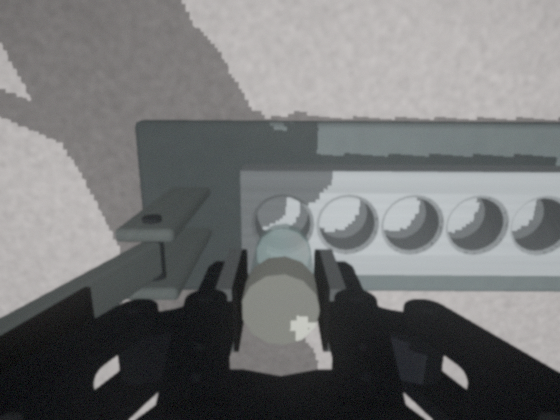

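View pics/s2.png

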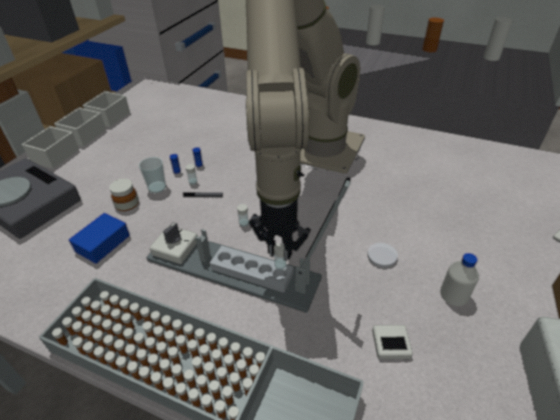

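```bash
python3 -c "
from h import *
z=np.load('pics/w10.npz')
for x in (284,348,412,476,540): print(onplane(z,x,222.5,.04).round(4))
print('vial',onplane(z,281,303,.0974+.025), z['p'])
im=cv2.resize(cv2.imread('pics/w10.png')[160:360,220:450],None,fx=3.4,fy=3,interpolation=cv2.INTER_CUBIC);cv2.imwrite('pics/c5.png',im)"
```

```text
[0.5918 0.0882 0.04  ]
[0.5927 0.0527 0.04  ]
[0.5936 0.0172 0.04  ]
[ 0.5945 -0.0182  0.04  ]
[ 0.5955 -0.0537  0.04  ]
vial [0.58852625 0.08988898 0.1224    ] [0.65486283 0.09177571 0.24010755]
```

View pics/c5.png

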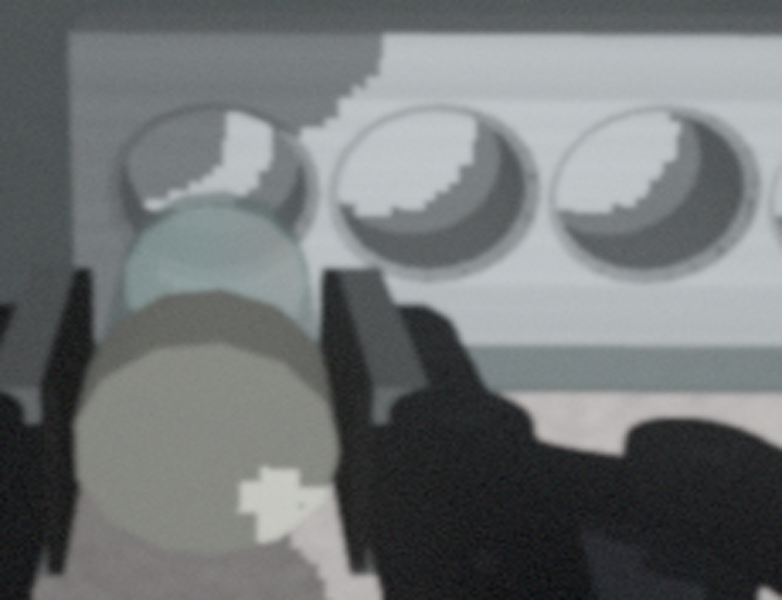

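```bash
python3 -m pendant '[[0.11,0.025,0,0,0.9],[0.11,0.025,0.4,0,0.9],[0.11,0.025,0.4,0,0.9]]' 30; python3 -c "
from h import *
need();shot('wrist','w11')
z=np.load('pics/w11.npz')
im=cv2.resize(cv2.imread('pics/w11.png')[160:360,220:450],None,fx=3.4,fy=3,interpolation=cv2.INTER_CUBIC);cv2.imwrite('pics/c6.png',im)
print(onplane(z,281,309,.0824+.025))
"
```

```text
clock: 10.12
position: [0.5935, 0.0876, 0.0803]
ee_rot: [1.0, 0.013, -0.001, 0.0]
ft_force: [0.6, 0.3, -0.8]
grip_width: 0.317
t 10.12 pos [0.5935 0.0876 0.0803] yaw 0.0257 tilt [-0.003 -0.001 -1.   ] F [ 0.6  0.3 -0.8] g 0.317
ROW [0. 0. 0.] turn 0
[0.59156862 0.08816675 0.1074    ]
```

View pics/c6.png

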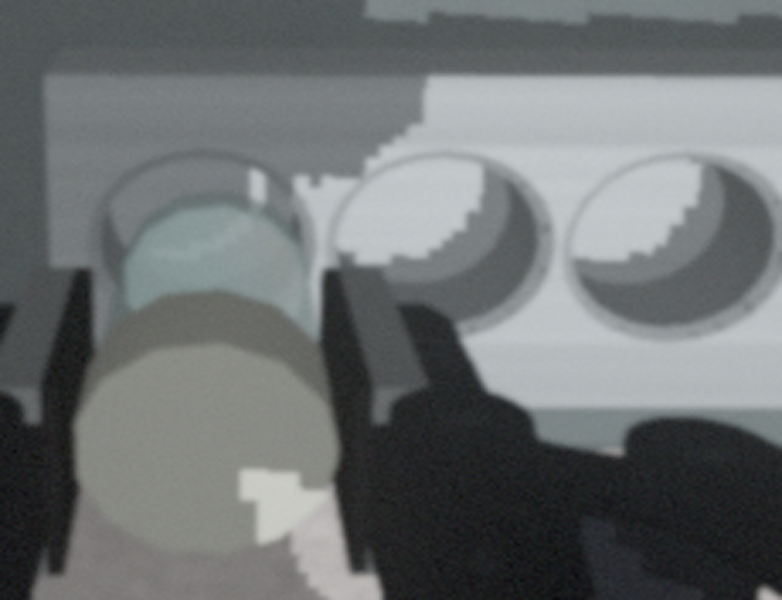

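```bash
python3 -c "
from h import *
z=np.load('pics/w11.npz')
print(onplane(z,283.2,254.3,.044),onplane(z,283.2,226.7,.044),'sock',onplane(z,280,241.7,.04),'front edge',onplane(z,280,210,.04),z['p'],z['r'][:,2])
P=np.array([pt(z,283,v) for v in range(205,330,6)]);print(np.c_[range(205,330,6),P.round(4)])
z=np.load('pics/w8.npz')
print('bench foot', z['p']);P=np.array([pt(z,281,v) for v in range(215,330,6)]);print(np.c_[range(215,330,6),P.round(4)])
"
```

```text
[0.58558153 0.08676775 0.044     ] [0.60031559 0.08716897 0.044     ] sock [0.59084838 0.08852797 0.04      ] front edge [0.60778554 0.08895178 0.04      ] [0.65914219 0.09013576 0.2229688 ] [-0.26049866 -0.00675471 -0.96545058]
[[2.050e+02 6.106e-01 8.750e-02 4.080e-02]
 [2.110e+02 6.074e-01 8.740e-02 4.030e-02]
 [2.170e+02 5.979e-01 8.700e-02 1.920e-02]
 [2.230e+02 5.939e-01 8.690e-02 1.760e-02]
 [2.290e+02 6.030e-01 8.740e-02 5.550e-02]
 [2.350e+02 6.028e-01 8.750e-02 6.340e-02]
 [2.410e+02 6.029e-01 8.750e-02 7.130e-02]
 [2.470e+02 6.027e-01 8.760e-02 7.780e-02]
 [2.530e+02 6.030e-01 8.760e-02 8.510e-02]
 [2.590e+02 6.038e-01 8.770e-02 9.280e-02]
 [2.650e+02 6.033e-01 8.770e-02 9.720e-02]
 [2.710e+02 6.032e-01 8.780e-02 1.020e-01]
 [2.770e+02 6.026e-01 8.780e-02 1.055e-01]
 [2.830e+02 6.004e-01 8.770e-02 1.056e-01]
 [2.890e+02 5.978e-01 8.760e-02 1.049e-01]
 [2.950e+02 5.958e-01 8.760e-02 1.054e-01]
 [3.010e+02 5.936e-01 8.750e-02 1.056e-01]
 [3.070e+02 5.908e-01 8.740e-02 1.047e-01]
 [3.130e+02 5.884e-01 8.740e-02 1.047e-01]
 [3.190e+02 5.863e-01 8.730e-02 1.051e-01]
 [3.250e+02
[... 319 characters left out ...]
450e+02  4.405e-01  1.239e-01  3.200e-02]
 [ 2.510e+02  4.407e-01  1.239e-01  3.920e-02]
 [ 2.570e+02  4.406e-01  1.239e-01  4.520e-02]
 [ 2.630e+02  4.410e-01  1.239e-01  5.190e-02]
 [ 2.690e+02  4.409e-01  1.239e-01  5.690e-02]
 [ 2.750e+02  4.410e-01  1.239e-01  6.190e-02]
 [ 2.810e+02  4.386e-01  1.239e-01  6.150e-02]
 [ 2.870e+02  4.364e-01  1.238e-01  6.160e-02]
 [ 2.930e+02  4.348e-01  1.238e-01  6.280e-02]
 [ 2.990e+02  4.322e-01  1.237e-01  6.220e-02]
 [ 3.050e+02  4.291e-01  1.236e-01  6.080e-02]
 [ 3.110e+02  4.268e-01  1.236e-01  6.090e-02]
 [ 3.170e+02  4.241e-01  1.235e-01  6.030e-02]
 [ 3.230e+02  4.226e-01  1.235e-01  6.160e-02]
 [ 3.290e+02  4.202e-01  1.234e-01  6.160e-02]]
```

```bash
python3 -c "
from h import *
z=np.load('pics/w11.npz')
# socket3 ellipse edges
for (u,v) in [(350,210.3),(350,271.5),(220+331/3.4,241),(220+549/3.4,241),(416,212),(416,273),(220+568/3.4,242),(220+782/3.4,242)]: print(onplane(z,u,v,.04).round(4))
P=np.array([pt(z,u,300) for u in range(236,330,4)]);print(np.c_[range(236,330,4),P.round(4)])
need()
"
```

```text
[0.6085 0.0537 0.04  ]
[0.5751 0.0513 0.04  ]
[0.5917 0.0693 0.04  ]
[0.5925 0.0364 0.04  ]
[0.6085 0.0204 0.04  ]
[0.5751 0.0165 0.04  ]
[0.5921 0.0334 0.04  ]
[0.5929 0.001  0.04  ]
[[2.360e+02 6.006e-01 1.023e-01 1.181e-01]
 [2.400e+02 5.960e-01 1.019e-01 1.098e-01]
 [2.440e+02 5.934e-01 1.010e-01 1.051e-01]
 [2.480e+02 5.935e-01 9.960e-02 1.052e-01]
 [2.520e+02 5.932e-01 9.830e-02 1.046e-01]
 [2.560e+02 5.934e-01 9.690e-02 1.049e-01]
 [2.600e+02 5.934e-01 9.550e-02 1.049e-01]
 [2.640e+02 5.936e-01 9.410e-02 1.051e-01]
 [2.680e+02 5.934e-01 9.270e-02 1.048e-01]
 [2.720e+02 5.937e-01 9.130e-02 1.052e-01]
 [2.760e+02 5.937e-01 8.990e-02 1.052e-01]
 [2.800e+02 5.935e-01 8.860e-02 1.047e-01]
 [2.840e+02 5.941e-01 8.720e-02 1.057e-01]
 [2.880e+02 5.945e-01 8.580e-02 1.065e-01]
 [2.920e+02 5.939e-01 8.440e-02 1.053e-01]
 [2.960e+02 5.937e-01 8.300e-02 1.049e-01]
 [3.000e+02 5.941e-01 8.170e-02 1.056e-01]
 [3.040e+02 5.945e-01 8.030e-02 1.062e-01]
 [3.080e+02 5.939e-01 7.890e-02 1.049e-01]
 [3.120e+02 5.944e-01 7.760e-02 1.059e-01]
 [3.160e+02 5.941e-01 7.610e-02 1.052e-01]
 [3.200e+02 5.957e-01 7.510e-02 1.080e-01]
 [3.240e+02 6.013e-01 7.520e-02 1.182e-01]
 [3.280e+02 6.009e-01 7.380e-02 1.174e-01]]
t 10.18 pos [0.5939 0.0878 0.0811] yaw 0.0258 tilt [-0.002 -0.    -1.   ] F [-0.1 -0.1 -0.7] g 0.314
ROW [0. 0. 0.] turn 0
```

```bash
python3 -m pendant '[[0.04,-0.01,0,0,0.9],[0.04,-0.01,0.2,0,0.9],[0.04,-0.01,0.4,0,0.9],[0.04,-0.01,0.6,0,0.9],[0.04,-0.01,0.64,0,0.9]]' 30; python3 -c "
from h import *
need();shot('wrist','w12')
z=np.load('pics/w12.npz')
print(pt(z,281,305),pt(z,270,310),pt(z,283,260),pt(z,283,270))
"
```

```text
clock: 10.8
position: [0.5957, 0.0882, 0.0555]
ee_rot: [1.0, 0.013, -0.001, 0.0]
ft_force: [-0.5, -0.2, -0.2]
grip_width: 0.312
t 10.8 pos [0.5957 0.0882 0.0555] yaw 0.0256 tilt [-0.001 -0.    -1.   ] F [-0.5 -0.2 -0.2] g 0.312
ROW [0. 0. 0.] turn 0
[0.59393324 0.08878019 0.0801803 ] [0.59227595 0.09255987 0.08083321] [0.60520137 0.08829949 0.06707358] [0.60514823 0.08835772 0.07580579]
```

View pics/w12.png

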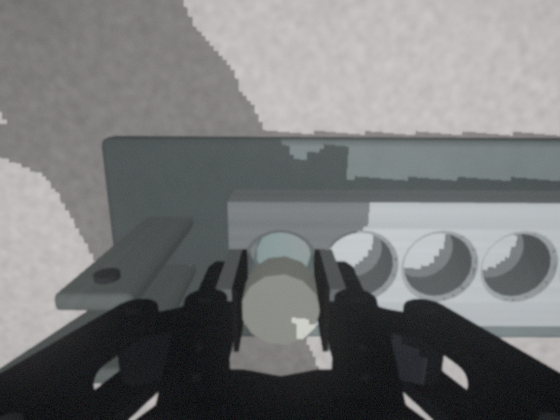

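```bash
python3 -m pendant '[[0,0,0,0,0.55],[0,0,0,0,0.5],[0,0,-0.7,0,0.5],[0,0,-2,0,0.5],[-1,0,-2,0,0.5]]' 30; python3 -c "
from h import *
need(.5,-.03,.22);shot('wrist','w13')
caps(np.load('pics/w13.npz'),.079)"
```

```text
clock: 11.48
position: [0.5596, 0.0884, 0.1408]
ee_rot: [1.0, 0.013, 0.004, -0.001]
ft_force: [-0.1, 0.2, -0.9]
grip_width: 0.5
t 11.47 pos [0.5596 0.0884 0.1408] yaw 0.025 tilt [ 0.008  0.002 -1.   ] F [-0.1  0.2 -0.9] g 0.5
ROW [-1.548  2.917 -1.997] turn 0
cap px 285.3 168.3 diam mm 27.9 [0.5922 0.0874 0.079 ] zmed 0.0792
```

View pics/w13.png

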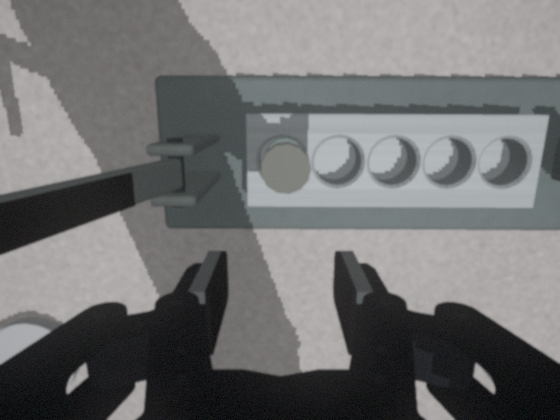

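```bash
python3 -c "
from h import *
need(.4374,-.0825,.15,.0255)"
```

```text
t 11.53 pos [0.5527 0.0884 0.1379] yaw 0.0273 tilt [ 0.001 -0.001 -1.   ] F [-0.4  2.2 -2.2] g 0.502
ROW [-2.998  4.193 -0.302] turn 0.017
```

```bash
python3 -m pendant '[[-0.8,1,-0.3,0,0.48],[-1.6,2.1,-0.3,0,0.48],[-2.4,3.2,-0.3,0,0.48],[-3,4.19,-0.3,0,0.48],[-3,4.19,-0.3,0,0.48]]' 30; python3 -m pendant '[[0,0,0,0,0.48]]'; python3 -c "
from h import *
need(); shot('wrist','w14'); caps(np.load('pics/w14.npz'))"; python3 -c "
from h import *
need()"
```

```text
clock: 12.15
position: [0.439, -0.0866, 0.1487]
ee_rot: [1.0, 0.01, -0.0, 0.001]
ft_force: [0.1, -0.1, -0.1]
grip_width: 0.519
clock: 12.28
position: [0.4409, -0.0829, 0.1489]
ee_rot: [1.0, 0.013, 0.0, 0.0]
ft_force: [0.5, 0.9, -0.9]
grip_width: 0.519
t 12.28 pos [ 0.4409 -0.0829  0.1489] yaw 0.0257 tilt [ 0.001 -0.    -1.   ] F [ 0.5  0.9 -0.9] g 0.519
ROW [0. 0. 0.] turn 0
cap px 282.4 216.3 diam mm 27.7 [ 0.4381 -0.0834  0.061 ] zmed 0.0612
t 12.32 pos [ 0.4411 -0.0824  0.1488] yaw 0.0269 tilt [ 0.001 -0.    -1.   ] F [-0.6 -0.1 -0. ] g 0.523
ROW [0. 0. 0.] turn 0
```

View pics/w14.png

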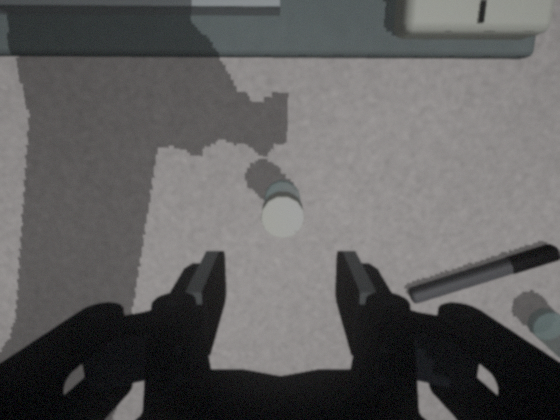

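```bash
python3 -m pendant '[[-0.07,0.02,1,0,0.48],[-0.07,0.02,2,0,0.48],[-0.07,0.02,2.87,0,0.48],[-0.07,0.02,2.87,0,0.48],[-0.07,0.02,2.87,0,0.8]]' 30;python3 -m pendant '[[0,0,0,0,0.9],[0,0,0,0,0.9],[0,0,-1,0,0.9],[0,0,-2.1,0,0.9],[0,0,-2.1,0,0.9]]' 30; python3 -c "
from h import *
need(.595,.0174,.1,.0255); shot('wrist','w15');caps(np.load('pics/w15.npz'),.145)"; python3 -c "
from h import *
need(.595,.0174,.1,.0255)"
```

```text
clock: 12.95
position: [0.4389, -0.0835, 0.0349]
ee_rot: [1.0, 0.013, 0.001, -0.0]
ft_force: [0.4, -0.2, 0.9]
grip_width: 0.322
clock: 13.58
position: [0.44, -0.0847, 0.1211]
ee_rot: [1.0, 0.013, 0.003, 0.001]
ft_force: [0.2, -0.4, -1.4]
grip_width: 0.314
t 13.57 pos [ 0.44   -0.0847  0.1211] yaw 0.0254 tilt [ 0.006 -0.003 -1.   ] F [ 0.2 -0.4 -1.4] g 0.314
ROW [ 3.936 -2.454  0.544] turn -0.001
cap px 280.2 304.6 diam mm 26.5 [ 0.4377 -0.0837  0.145 ] zmed 0.1474
t 13.62 pos [ 0.4388 -0.0846  0.1192] yaw 0.0252 tilt [ 0.003 -0.002 -1.   ] F [ 0.4 -0.2 -2.4] g 0.319
ROW [ 3.968 -2.451  0.487] turn -0.002
```

View pics/w15.png

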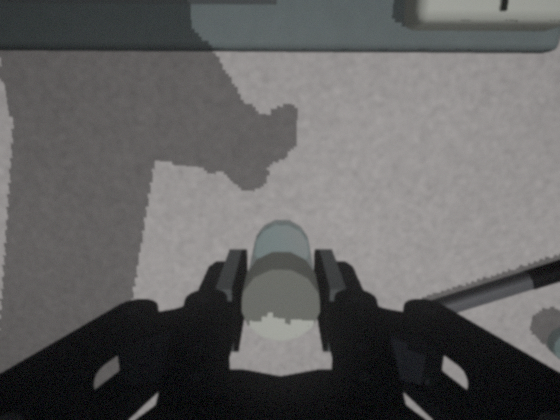

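```bash
python3 -m pendant '[[1,-0.65,0,0,0.9],[2,-1.3,0,0,0.9],[3,-1.95,0,0,0.9],[3.93,-2.44,0.5,0,0.9],[3.93,-2.44,0.9,0,0.9]]' 30; python3 -m pendant '[[0,0,0,0,0.9],[0,0,0,0,0.9]]'; cat >> h.py <<'E'
def held(z,s):
    # front glass x, cap y-edges via depth; socket target s
    P=np.array([pt(z,282,v) for v in range(225,330,3)])
    ztop=np.median([pt(z,u,308)[2] for u in range(265,295,3)])
    fr=P[(P[:,2]<ztop-.008)&(P[:,2]>ztop-.045)]
    e=[pt(z,u,305) for u in range(236,330)]; e=[q for q in e if abs(q[2]-ztop)<.003]
    y=(e[0][1]+e[-1][1])/2; x=np.median([q[0]-(.0135 if q[2]<ztop-.018 else .014) for q in fr])
    print('vial',round(x,4),round(y,4),'top',round(ztop,4),'w',round(e[0][1]-e[-1][1],4),'front range',fr[:,0].min().round(4),fr[:,0].max().round(4))
    print('corr units x',round((s[0]-x)/.04,3),'y',round(-(s[1]-y)/.04,3),'down',round((ztop-.079)/.04,3))
E
python3 -c "
from h import *
need();shot('wrist','w16');held(np.load('pics/w16.npz'),(.5922,.0176))"
```

```text
clock: 14.25
position: [0.5931, 0.0201, 0.0792]
ee_rot: [1.0, 0.014, -0.001, -0.001]
ft_force: [-0.7, 0.3, -0.3]
grip_width: 0.316
clock: 14.5
position: [0.592, 0.0166, 0.0819]
ee_rot: [1.0, 0.012, -0.0, 0.0]
ft_force: [-0.2, 0.4, -0.2]
grip_width: 0.317
t 14.5 pos [0.592  0.0166 0.0819] yaw 0.0247 tilt [-0.    -0.001 -1.   ] F [-0.2  0.4 -0.2] g 0.317
ROW [0. 0. 0.] turn 0
vial 0.5903 0.0173 top 0.1078 w 0.027 front range 0.6036 0.6042
corr units x 0.047 y -0.007 down 0.72
```

View pics/w16.png

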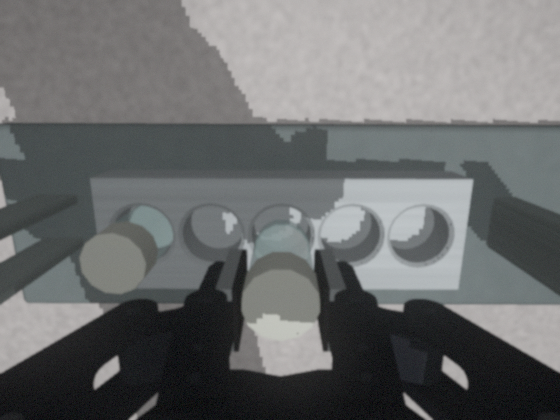

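```bash
python3 -c "
from h import *
z=np.load('pics/w16.npz')
for u in (215,283,351,418): print(onplane(z,u,235,.04).round(4))"
python3 -m pendant '[[0.05,0,0,0,0.9],[0.05,0,0.25,0,0.9],[0.05,0,0.5,0,0.9],[0.05,0,0.7,0,0.9],[0.05,0,0.7,0,0.9]]' 30; python3 -c "
from h import *
need();shot('wrist','w17')
z=np.load('pics/w17.npz');held(z,(.5922,.0176))
"
```

```text
[0.5917 0.0512 0.04  ]
[0.5926 0.0161 0.04  ]
[ 0.5934 -0.019   0.04  ]
[ 0.5942 -0.0537  0.04  ]
clock: 15.18
position: [0.5942, 0.0176, 0.053]
ee_rot: [1.0, 0.013, -0.0, -0.0]
ft_force: [0.1, -0.6, -0.9]
grip_width: 0.314
t 15.18 pos [0.5942 0.0176 0.053 ] yaw 0.0258 tilt [-0.001  0.    -1.   ] F [ 0.1 -0.6 -0.9] g 0.314
ROW [0. 0. 0.] turn 0
vial 0.5926 0.0184 top 0.0797 w 0.0269 front range 0.6058 0.61
corr units x -0.011 y 0.02 down 0.017
```

View pics/w17.png

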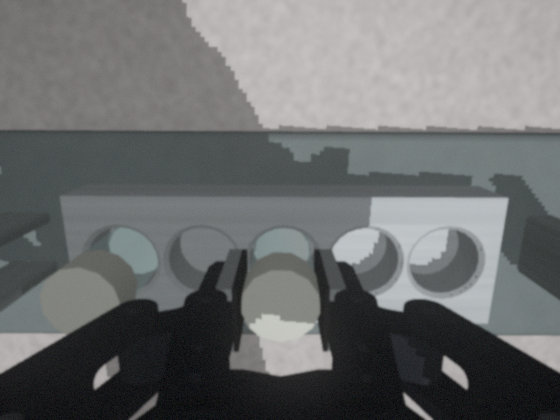

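```bash
python3 -m pendant '[[0,0,0,0,0.55],[0,0,0,0,0.5],[0,0,-0.7,0,0.5],[0,0,-2,0,0.5],[-1,0,-2.5,0,0.5]]' 30; python3 -c "
from h import *
shot('wrist','w18')
caps(np.load('pics/w18.npz'),.079);need(.332,-.312,.15,.0255)"
```

```text
clock: 15.85
position: [0.5566, 0.0171, 0.1567]
ee_rot: [1.0, 0.013, 0.002, -0.001]
ft_force: [-0.1, 0.4, 0.1]
grip_width: 0.503
cap px 164.4 155.9 diam mm 28.8 [0.5921 0.0867 0.079 ] zmed 0.0793
cap px 283.2 157.2 diam mm 27.9 [0.5931 0.0173 0.079 ] zmed 0.0792
cap px 505.5 160.0 diam mm 24.0 [ 0.5948 -0.1127  0.079 ] zmed 0.0823
t 15.9 pos [0.5521 0.0175 0.1576] yaw 0.027 tilt [ 0.003 -0.001 -1.   ] F [2.9 2.1 0.6] g 0.496
ROW [-5.724  8.086  0.183] turn 0.014
```

```bash
python3 -m pendant '[[-0.8,1.1,0,0,0.48],[-1.6,2.2,0,0,0.48],[-2.4,3.3,0,0,0.48],[-3.2,4.5,0,0,0.48],[-4,5.7,0,0,0.48]]' 30;python3 -m pendant '[[-0.9,1.2,0.1,0,0.48],[-1.72,2.38,0.18,0,0.48],[-1.72,2.38,0.18,0,0.48],[-1.72,2.38,0.18,0,0.48]]'; python3 -c "
from h import *
need(); shot('wrist','w19'); caps(np.load('pics/w19.npz'))"; python3 -c "
from h import *
need()"
```

```text
clock: 16.52
position: [0.3992, -0.217, 0.154]
ee_rot: [1.0, 0.013, 0.0, 0.0]
ft_force: [0.1, -0.0, 0.1]
grip_width: 0.522
clock: 17.02
position: [0.3344, -0.312, 0.1466]
ee_rot: [1.0, 0.013, 0.0, -0.0]
ft_force: [0.0, 0.5, -0.1]
grip_width: 0.52
t 17.02 pos [ 0.3344 -0.312   0.1466] yaw 0.0257 tilt [ 0.  0. -1.] F [ 0.   0.5 -0.1] g 0.52
ROW [0. 0. 0.] turn 0
cap px 440.5 116.5 diam mm 66.3 [ 0.3957 -0.4038  0.061 ] zmed 0.0613
cap px 398.5 119.5 diam mm 47.6 [ 0.3934 -0.3793  0.061 ] zmed 0.0612
cap px 281.6 215.9 diam mm 27.6 [ 0.3324 -0.3119  0.061 ] zmed 0.0612
t 17.07 pos [ 0.3348 -0.3116  0.1466] yaw 0.0272 tilt [ 0. -0. -1.] F [ 0.  -0.2  0.4] g 0.519
ROW [0. 0. 0.] turn 0
```

View pics/w19.png

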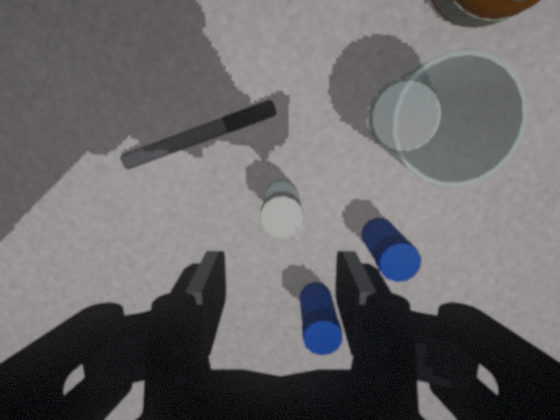

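```bash
python3 -m pendant '[[-0.06,0,1,0,0.48],[-0.06,0,2,0,0.48],[-0.06,0,2.81,0,0.48],[-0.06,0,2.81,0,0.48],[-0.06,0,2.81,0,0.8]]' 30;python3 -m pendant '[[0,0,0,0,0.9],[0,0,0,0,0.9],[0,0,-1,0,0.9],[0,0,-2.3,0,0.9],[0,0,-2.3,0,0.9]]' 30; python3 -c "
from h import *
need(.595,-.0545,.12,.0255); shot('wrist','w20');shot('top','t1')
need(.595,-.0545,.12,.0255)"
```

```text
clock: 17.7
position: [0.3328, -0.3125, 0.0354]
ee_rot: [1.0, 0.014, 0.001, 0.0]
ft_force: [0.0, 0.5, 1.4]
grip_width: 0.319
clock: 18.32
position: [0.3335, -0.3143, 0.1302]
ee_rot: [1.0, 0.013, 0.002, 0.003]
ft_force: [-0.3, -0.4, -0.5]
grip_width: 0.316
t 18.32 pos [ 0.3335 -0.3143  0.1302] yaw 0.0254 tilt [ 0.005 -0.006 -1.   ] F [-0.3 -0.4 -0.5] g 0.316
ROW [ 6.699 -6.328  0.249] turn -0.001
t 18.43 pos [ 0.3316 -0.3128  0.1265] yaw 0.0254 tilt [ 0.001 -0.001 -1.   ] F [ 0.4 -0.1 -2.4] g 0.316
ROW [ 6.746 -6.288  0.157] turn -0.001
```

View pics/w20.png

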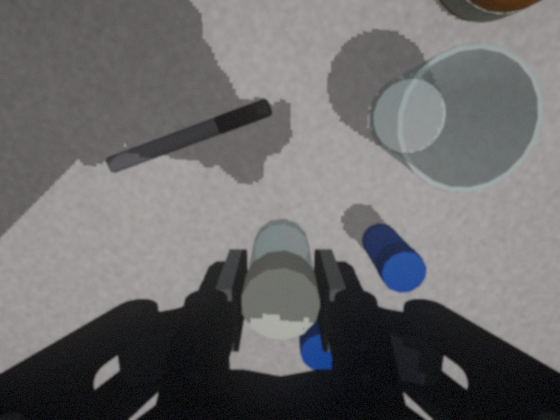

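View pics/t1.png

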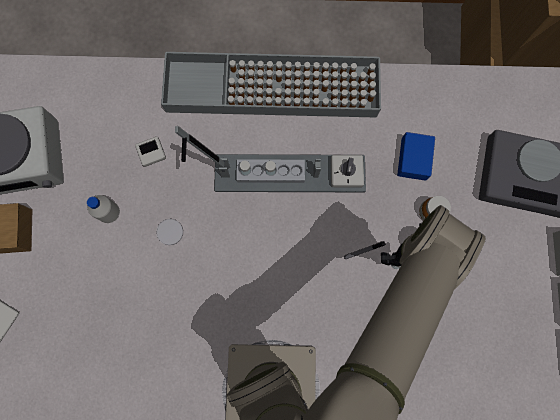

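```bash
python3 -m pendant '[[0.9,-0.9,-0.5,0,0.9],[1.8,-1.9,-1,0,0.9],[2.7,-2.9,-1.2,0,0.9],[3.6,-3.9,-1.2,0,0.9],[4.5,-4.9,-1.2,0,0.9]]' 30;python3 -m pendant '[[0.9,-0.9,0,0,0.9],[1.8,-1.35,0.1,0,0.9],[2.23,-1.4,1,0,0.9],[2.23,-1.4,1,0,0.9],[2.23,-1.4,1,0,0.9]]'; python3 -c "
from h import *
need(.595,-.0545,.08,.0255); shot('wrist','w21');held(np.load('pics/w21.npz'),(.5940,-.0543))"
```

```text
clock: 19.05
position: [0.5068, -0.1106, 0.1729]
ee_rot: [1.0, 0.013, -0.001, -0.0]
ft_force: [-0.8, -0.6, -0.1]
grip_width: 0.313
clock: 19.68
position: [0.5937, -0.0539, 0.1341]
ee_rot: [1.0, 0.013, -0.001, -0.0]
ft_force: [-0.2, -0.8, 0.4]
grip_width: 0.317
t 19.68 pos [ 0.5937 -0.0539  0.1341] yaw 0.0255 tilt [-0.001  0.    -1.   ] F [-0.2 -0.8  0.4] g 0.317
ROW [0.034 0.017 1.352] turn 0.0
vial 0.5919 -0.0531 top 0.1598 w 0.0268 front range 0.6054 0.6061
corr units x 0.052 y 0.031 down 2.019
```

View pics/w21.png

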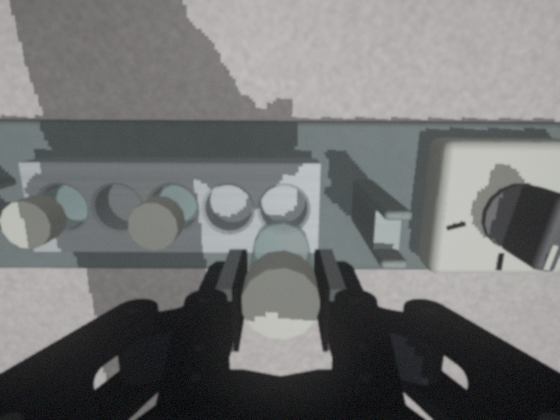

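```bash
python3 -m pendant '[[0.05,0.02,0.6,0,0.9],[0.05,0.02,1.2,0,0.9],[0.05,0.02,1.35,0,0.9],[0.05,0.02,1.35,0,0.9],[0.05,0.02,1.35,0,0.9]]' 30; python3 -c "
from h import *
need(); shot('wrist','w22');z=np.load('pics/w22.npz');held(z,(.5942,-.0543))
im=cv2.resize(cv2.imread('pics/w22.png')[160:360,130:360],None,fx=3.4,fy=3,interpolation=cv2.INTER_CUBIC);cv2.imwrite('pics/c7.png',im)"
```

```text
clock: 20.35
position: [0.597, -0.0546, 0.0815]
ee_rot: [1.0, 0.013, 0.001, 0.0]
ft_force: [0.0, -0.2, -1.3]
grip_width: 0.311
t 20.35 pos [ 0.597  -0.0546  0.0815] yaw 0.0254 tilt [ 0.002 -0.    -1.   ] F [ 0.  -0.2 -1.3] g 0.311
ROW [0. 0. 0.] turn 0
vial 0.5956 -0.0538 top 0.1071 w 0.0268 front range 0.6089 0.6099
corr units x -0.036 y 0.013 down 0.702
```

View pics/c7.png

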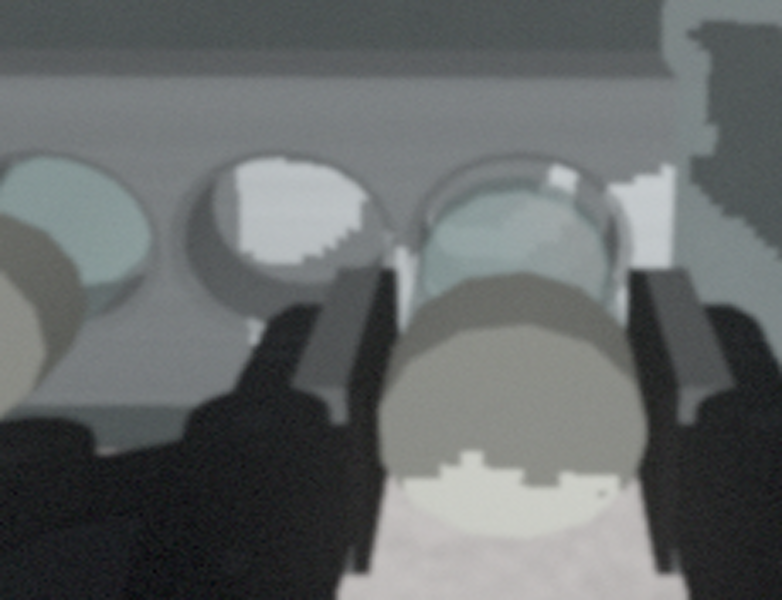

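```bash
python3 -m pendant '[[-0.03,0.01,0,0,0.9],[-0.03,0.01,0.25,0,0.9],[-0.03,0.01,0.5,0,0.9],[-0.03,0.01,0.69,0,0.9],[-0.03,0.01,0.69,0,0.9]]' 30; python3 -c "
from h import *
need();shot('wrist','w23')
z=np.load('pics/w23.npz');held(z,(.5942,-.0543))
"
```

```text
clock: 21.02
position: [0.5953, -0.0552, 0.0523]
ee_rot: [1.0, 0.013, 0.0, 0.0]
ft_force: [-1.4, -1.1, 3.0]
grip_width: 0.315
t 21.02 pos [ 0.5953 -0.0552  0.0523] yaw 0.0254 tilt [ 0.    -0.001 -1.   ] F [-1.4 -1.1  3. ] g 0.315
ROW [0. 0. 0.] turn 0
vial 0.5934 -0.0544 top 0.0795 w 0.0269 front range 0.6065 0.6105
corr units x 0.019 y -0.002 down 0.011
```

Seated; release, rise, and check all three plus the bench for further vials.

```bash
python3 -m pendant '[[0,0,0,0,0.55],[0,0,0,0,0.5],[0,0,-0.7,0,0.5],[0,0,-2,0,0.5],[0,-0.5,-3.2,0,0.5]]' 30; python3 -m pendant '[[-1,-0.8,-1,0,0.5],[-1.5,-1.6,-1.5,0,0.5],[-1.5,-1.6,-1.5,0,0.5]]' 30; python3 -c "
from h import *
need();shot('wrist','w24');shot('top','t2')
caps(np.load('pics/w24.npz'),.079)"
```

```text
clock: 21.7
position: [0.5944, -0.0363, 0.1817]
ee_rot: [1.0, 0.011, -0.0, 0.0]
ft_force: [0.2, 0.1, -0.4]
grip_width: 0.499
clock: 22.08
position: [0.5326, 0.0308, 0.2428]
ee_rot: [1.0, 0.015, 0.002, 0.0]
ft_force: [-0.1, -0.8, -0.2]
grip_width: 0.499
t 22.07 pos [0.5326 0.0308 0.2428] yaw 0.0303 tilt [ 0.004 -0.001 -1.   ] F [-0.1 -0.8 -0.2] g 0.499
ROW [0. 0. 0.] turn 0
cap px 211.7 112.0 diam mm 28.8 [0.5917 0.0874 0.079 ] zmed 0.0793
cap px 300.7 113.5 diam mm 28.4 [0.5927 0.0173 0.079 ] zmed 0.0793
cap px 389.6 115.1 diam mm 29.6 [ 0.5936 -0.053   0.079 ] zmed 0.0792
cap px 465.0 115.0 diam mm 24.5 [ 0.5954 -0.1125  0.079 ] zmed 0.0823
```

View pics/w24.png

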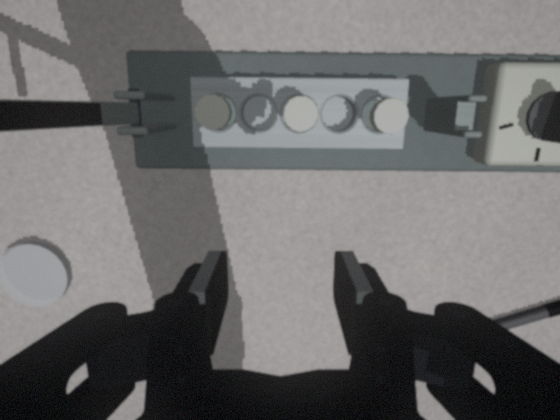

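View pics/t2.png

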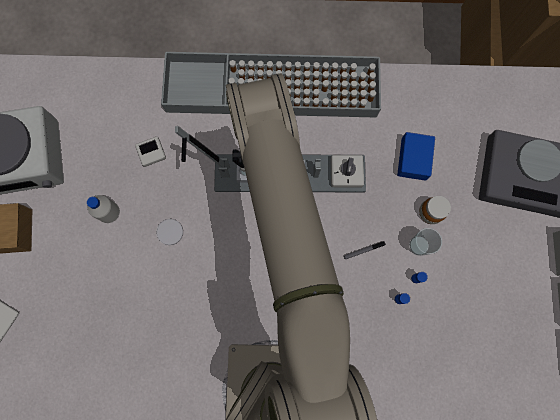

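```bash
python3 -m pendant '[[0,0,-1.3,0,0.5],[0,0,-2.6,0,0.5],[0,-0.8,-3.7,0,0.5],[0,-2,-3.7,0,0.5],[0,-3,-3.7,0,0.5]]' 30;  python3 -m pendant '[[0,-1,0,0,0.5],[0,-1,0,0,0.5],[0,-1,0,0,0.5]]' ; python3 -c "
from h import *
need(.5486,.209,.2858,.0255);shot('wrist','w25')
need(.5486,.209,.2858,.0255)"
```

```text
clock: 22.8
position: [0.5306, 0.1479, 0.3879]
ee_rot: [1.0, 0.012, -0.0, -0.0]
ft_force: [0.3, 0.5, 0.2]
grip_width: 0.495
clock: 23.18
position: [0.5296, 0.186, 0.3875]
ee_rot: [1.0, 0.012, -0.001, 0.0]
ft_force: [0.2, -0.9, -0.3]
grip_width: 0.5
t 23.18 pos [0.5296 0.186  0.3875] yaw 0.024 tilt [-0.001 -0.001 -1.   ] F [ 0.2 -0.9 -0.3] g 0.5
ROW [ 0.492 -0.564  2.541] turn -0.014
t 23.23 pos [0.5297 0.1857 0.3877] yaw 0.0232 tilt [-0.001 -0.001 -1.   ] F [-0.  -1.2 -0.4] g 0.503
ROW [ 0.489 -0.573  2.548] turn -0.022
```

View pics/w25.png

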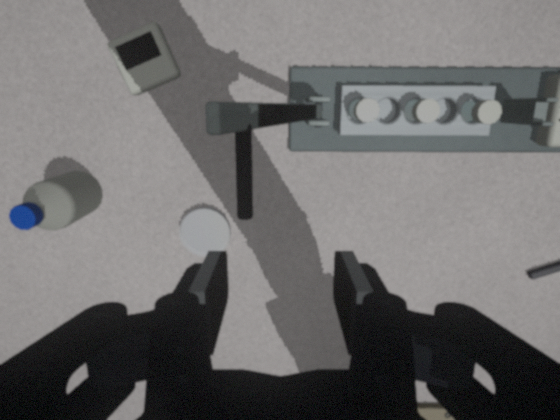

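```bash
python3 -c "
from h import *
z=np.load('pics/w25.npz')
for u,v in [(244,150),(244,170),(244,190),(244,205),(225,118),(300,112)]: print(pt(z,u,v).round(4))"
```

```text
[0.5691 0.209  0.309 ]
[0.5576 0.2089 0.3105]
[0.5455 0.209  0.31  ]
[0.536  0.2091 0.309 ]
[0.5881 0.2157 0.3379]
[0.5895 0.1713 0.1949]
```

```bash
python3 -m pendant '[[0.49,-0.57,0,0,0.5],[0.49,-0.57,0.6,0,0.5],[0.49,-0.57,1.6,0,0.5],[0.49,-0.57,2.55,0,0.5],[0.49,-0.57,2.55,0,0.5]]' 30;  python3 -m pendant '[[0,0,0,0,0.9],[0,0,0,0,1],[0,0,0,0,1]]' 40; python3 -c "
from h import *
need(.5486,.209,.2858,.0255)"
```

```text
clock: 23.85
position: [0.5475, 0.2082, 0.284]
ee_rot: [1.0, 0.011, -0.002, 0.001]
ft_force: [-0.1, -0.2, -0.4]
grip_width: 0.5
clock: 24.22
position: [0.5486, 0.2112, 0.2882]
ee_rot: [1.0, 0.013, 0.001, -0.0]
ft_force: [0.9, 0.8, 5.6]
grip_width: 0.098
t 24.23 pos [0.5486 0.2112 0.2882] yaw 0.0254 tilt [ 0.003  0.001 -1.   ] F [0.9 0.8 5.6] g 0.098
ROW [-0.002  0.055  0.061] turn -0.001
```

```bash
python3 -m pendant '[[0,0.55,-0.13,0,1],[0,1.12,-0.21,0,1],[0,1.69,-0.24,0,1],[0,2.25,-0.2,0,1],[0,2.82,-0.11,0,1]]' 40; python3 -c "
from h import *
need(yaw=.0255); p=manip.get_obs()['position']; y=p[1]-.1435; z=p[2]+.0187-.086; print('phi',np.arctan2(z,-y),np.hypot(y,z))"
```

```text
clock: 24.85
position: [0.551, 0.0985, 0.2925]
ee_rot: [1.0, 0.013, 0.001, -0.0]
ft_force: [0.3, 0.9, 2.9]
grip_width: 0.097
t 24.85 pos [0.551  0.0985 0.2925] yaw 0.0267 tilt [ 0.002  0.001 -1.   ] F [0.3 0.9 2.9] g 0.097
ROW [0. 0. 0.] turn 0.011
phi 1.3734107797838098 0.22964402295569683
```

```bash
python3 -m pendant '[[0,0.55,0.15,0,1],[0,1.08,0.35,0,1],[0,1.59,0.6,0,1],[0,2.08,0.9,0,1],[0,2.53,1.25,0,1]]' 40; python3 -c "
from h import *
need(yaw=.0255); p=manip.get_obs()['position']; y=p[1]-.1435; z=p[2]+.0187-.086; print('phi',np.arctan2(z,-y),np.hypot(y,z))"
```

```text
clock: 25.48
position: [0.5533, -0.0043, 0.2409]
ee_rot: [1.0, 0.013, 0.0, 0.0]
ft_force: [-2.5, 0.1, 2.7]
grip_width: 0.1
t 25.48 pos [ 0.5533 -0.0043  0.2409] yaw 0.0251 tilt [ 0.    -0.001 -1.   ] F [-2.5  0.1  2.7] g 0.1
ROW [0. 0. 0.] turn -0.003
phi 0.8654476922713286 0.2280174330629241
```

```bash
python3 -m pendant '[[0,0.41,0.39,0,1],[0,0.78,0.82,0,1],[0,1.11,1.29,0,1],[0,1.39,1.79,0,1],[0,1.62,2.31,0,1]]' 40; python3 -c "
from h import *
need(yaw=.0255); p=manip.get_obs()['position']; y=p[1]-.1435; z=p[2]+.0187-.086; print('phi',np.arctan2(z,-y),np.hypot(y,z));shot('wrist','w26')"
```

```text
clock: 26.1
position: [0.5546, -0.0692, 0.1471]
ee_rot: [1.0, 0.012, -0.0, 0.0]
ft_force: [-2.2, -1.4, 2.1]
grip_width: 0.095
t 26.1 pos [ 0.5546 -0.0692  0.1471] yaw 0.025 tilt [-0.001 -0.001 -1.   ] F [-2.2 -1.4  2.1] g 0.095
ROW [0. 0. 0.] turn -0.005
phi 0.358855429001935 0.22719235463409673
```

View pics/w26.png

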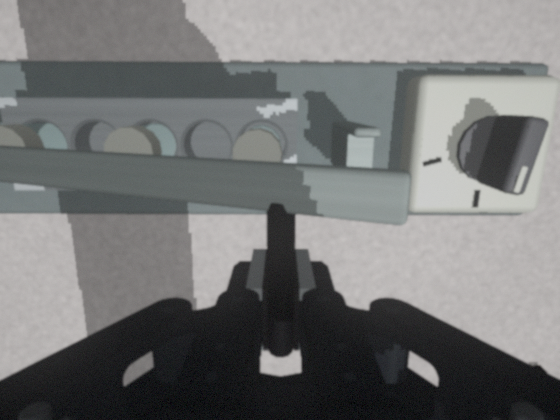

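```bash
python3 -m pendant '[[0,0.16,0.49,0,1],[0,0.27,0.99,0,1],[0,0.34,1.5,0,1],[0,0.36,1.9,0,1],[0,0.36,2.08,0,1]]' 40;python3 -m pendant '[[0,0,0,0,1]]'; python3 -c "
from h import *
need(yaw=.0255); p=manip.get_obs()['position']; y=p[1]-.1435; z=p[2]+.0187-.086; print('phi',np.arctan2(z,-y),np.hypot(y,z));shot('wrist','w27')"
```

```text
clock: 26.78
position: [0.555, -0.0845, 0.064]
ee_rot: [1.0, 0.012, -0.0, 0.001]
ft_force: [-2.4, -8.1, 1.1]
grip_width: 0.102
clock: 26.9
position: [0.5549, -0.0844, 0.064]
ee_rot: [1.0, 0.012, -0.001, 0.001]
ft_force: [-0.7, -7.1, -1.7]
grip_width: 0.098
t 26.9 pos [ 0.5549 -0.0844  0.064 ] yaw 0.0243 tilt [-0.001 -0.002 -1.   ] F [-0.7 -7.1 -1.7] g 0.098
ROW [0. 0. 0.] turn -0.011
phi -0.01444326108557878 0.2279591143475228
```

View pics/w27.png

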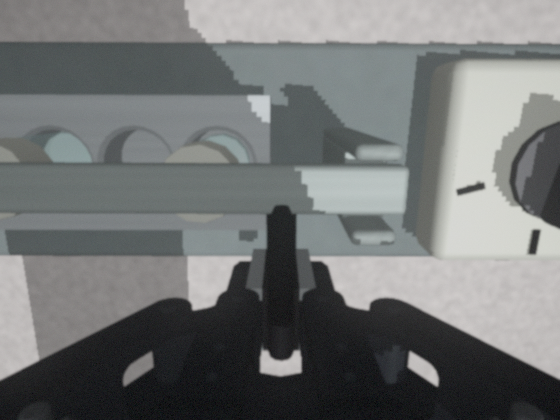

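```bash
python3 -c "
from h import *
for n in ('w4','w27'):
    z=np.load(f'pics/{n}.npz')
    print([np.median([pt(z,u+k,188)[2] for k in range(-3,4)]).round(4) for u in (60,150,240,330,390)])"
python3 -m pendant '[[0,0,0.06,0,1],[0,0,0.12,0,1],[0,0,0.12,0,1]]' 40; python3 -c "
from h import *
need();shot('wrist','w28');z=np.load('pics/w28.npz')
print([np.median([pt(z,u+k,188)[2] for k in range(-3,4)]).round(4) for u in (60,150,240,330,390)])"
```

```text
[np.float64(0.0963), np.float64(0.0975), np.float64(0.0994), np.float64(0.1004), np.float64(0.1006)]
[np.float64(0.0909), np.float64(0.0914), np.float64(0.091), np.float64(0.0911), np.float64(0.0913)]
clock: 27.32
position: [0.5553, -0.0845, 0.0624]
ee_rot: [1.0, 0.012, -0.0, 0.002]
ft_force: [-16.2, -7.3, 30.1]
grip_width: 0.098
t 27.32 pos [ 0.5553 -0.0845  0.0624] yaw 0.0243 tilt [-0.001 -0.004 -1.   ] F [-16.2  -7.3  30.1] g 0.098
ROW [0. 0. 0.] turn 0
[np.float64(0.0906), np.float64(0.0901), np.float64(0.0904), np.float64(0.0897), np.float64(0.0899)]
```

```bash
python3 -m pendant '[[0,0,-0.1,0,1],[0,0,-0.1,0,0.7],[0,0,-0.1,0,0.5],[0,0,-1,0,0.5],[0,0,-2.4,0,0.5]]' 40; python3 -m pendant '[[-0.5,0.5,-1,0,0.6],[-0.8,1.5,-1,0,0.6],[-0.8,2,-1,0,0.6],[-0.8,2,-1,0,0.6]]' 40; python3 -c "
from h import *
need();shot('wrist','w29');z=np.load('pics/w29.npz');caps(z,.079)"
```

```text
clock: 28.0
position: [0.5544, -0.0816, 0.1559]
ee_rot: [1.0, 0.013, -0.002, -0.001]
ft_force: [0.9, -0.1, 0.1]
grip_width: 0.499
clock: 28.5
position: [0.5254, -0.164, 0.1958]
ee_rot: [1.0, 0.012, -0.0, -0.0]
ft_force: [-0.2, 0.7, -0.7]
grip_width: 0.402
t 28.5 pos [ 0.5254 -0.164   0.1958] yaw 0.0237 tilt [-0.001  0.001 -1.   ] F [-0.2  0.7 -0.7] g 0.402
ROW [0. 0. 0.] turn 0
cap px 10.4 78.5 diam mm 14.3 [0.6035 0.015  0.079 ] zmed 0.0792
cap px 116.5 81.5 diam mm 16.3 [ 0.6032 -0.0541  0.079 ] zmed 0.0792
cap px 12.0 111.0 diam mm 16.1 [0.5828 0.0172 0.079 ] zmed 0.0792
cap px 118.5 110.5 diam mm 20.7 [ 0.5848 -0.0538  0.079 ] zmed 0.0792
```

View pics/w29.png

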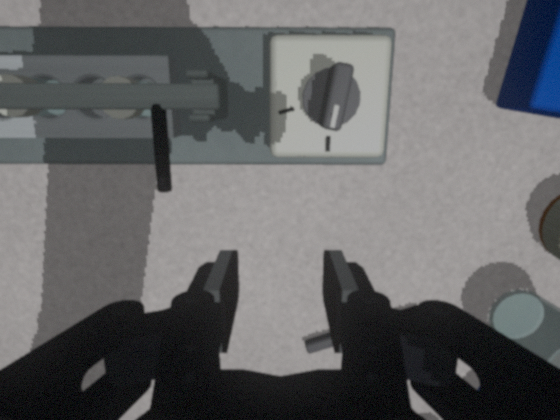

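```bash
python3 -c "
from h import *
z=np.load('pics/w29.npz')
v,u=np.mgrid[0:420,0:560]
q=np.stack([(u-z['cx'])/z['f'],(v-z['cy'])/z['f'],np.ones_like(u)],-1)@z['r'].T
P=z['p']+q*z['d'][...,None]
m=(P[...,2]>.084)&(P[...,2]<.1)&(P[...,1]<-.16)&(P[...,1]>-.24)&(P[...,0]>.55)&(P[...,0]<.65)
pts=P[m]; print(len(pts),np.median(pts[:,2])); r=cv2.minAreaRect((pts[:,:2]*1000).astype(np.float32)); print(r)
m=(abs(P[...,2]-.045)<.003)&(P[...,1]<-.13)&(P[...,0]>.5);pts=P[m];print(cv2.minAreaRect((pts[:,:2]*1000).astype(np.float32)))
print('bar',[pt(z,a,96).round(4) for a in (20,100,180,210)],'handle',pt(z,161,150),pt(z,163,180))
print(manip.get_obs()['joint_pos'].round(3)); need(.5977,-.1975,.062,.0255)"
```

```text
1392 0.0899690426636967
((596.5903930664062, -198.0005645751953), (13.386052131652832, 41.95529556274414), 81.3127670288086)
((605.2969970703125, -259.6519470214844), (95.75691223144531, 220.44680786132812), 7.8778395652771)
bar [array([0.5925, 0.0023, 0.0912]), array([ 0.5937, -0.0486,  0.0924]), array([ 0.5948, -0.0985,  0.0919]), array([ 0.5952, -0.1174,  0.0925])] handle [ 0.56091896 -0.08497737  0.09304608] [ 0.54124131 -0.08523206  0.0933235 ]
[ 0.819  0.263 -0.698  1.68   0.175  1.264 -1.46 ]
t 28.55 pos [ 0.5257 -0.1623  0.1959] yaw 0.0258 tilt [-0.     0.001 -1.   ] F [-0.3  1.  -0.2] g 0.401
ROW [1.779 0.93  3.345] turn 0.003
```

```bash
python3 -m pendant '[[0.9,0.45,0.5,0.9,0.6],[1.75,0.94,1,1.7,0.6],[1.75,0.94,1.7,1.7,0.6],[1.75,0.94,1.7,1.7,0.6],[1.75,0.94,1.7,1.7,0.6]]' 50; python3 -c "
from h import *
need(.5966,-.198,.062,-.152);shot('wrist','w30');
z=np.load('pics/w30.npz')
v,u=np.mgrid[0:420,0:560]
q=np.stack([(u-z['cx'])/z['f'],(v-z['cy'])/z['f'],np.ones_like(u)],-1)@z['r'].T
P=z['p']+q*z['d'][...,None]
m=(P[...,2]>.084)&(P[...,2]<.1)&(P[...,1]<-.16)&(P[...,1]>-.24)&(P[...,0]>.55)&(P[...,0]<.65)
pts=P[m]; print(cv2.minAreaRect((pts[:,:2]*1000).astype(np.float32)))"
```

```text
clock: 29.18
position: [0.597, -0.1975, 0.1295]
ee_rot: [0.997, -0.075, 0.0, -0.0]
ft_force: [0.9, 0.5, -0.1]
grip_width: 0.397
t 29.18 pos [ 0.597  -0.1975  0.1295] yaw -0.1505 tilt [ 0.001  0.    -1.   ] F [ 0.9  0.5 -0.1] g 0.397
ROW [-0.009  0.015  1.689] turn 0.014
((597.2007446289062, -198.1185302734375), (12.749225616455078, 41.432167053222656), 81.0684585571289)
```

View pics/w30.png

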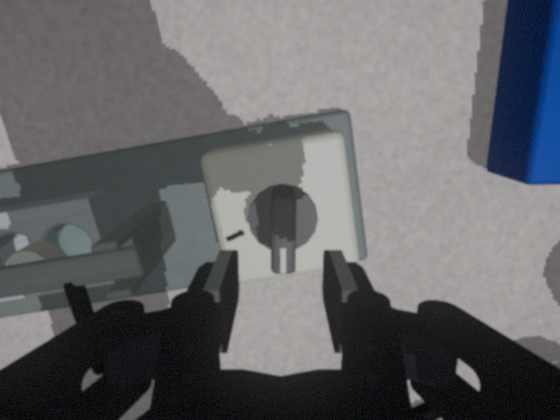

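```bash
python3 -m pendant '[[0,0.01,0.8,0,0.6],[0,0.01,1.6,0,0.6],[0,0.01,1.6,0,0.6],[0,0.01,1.6,0,1],[0,0.01,1.6,0,1]]' 60; python3 -m pendant '[[0,0,0,0,1],[0,0,0,0,1]]'; python3 -c "
from h import *
need(z=.055)"
```

```text
clock: 29.85
position: [0.5976, -0.199, 0.0666]
ee_rot: [0.997, -0.076, 0.001, 0.0]
ft_force: [0.9, 1.3, 1.7]
grip_width: 0.138
clock: 30.1
position: [0.5975, -0.1991, 0.0656]
ee_rot: [0.997, -0.076, 0.001, 0.0]
ft_force: [3.4, 3.2, 2.5]
grip_width: 0.137
t 30.1 pos [ 0.5975 -0.1991  0.0656] yaw -0.1521 tilt [ 0.003 -0.    -1.   ] F [3.4 3.2 2.5] g 0.137
ROW [-0.001  0.     0.264] turn 0
```

Now press down in small steps, watching the force.

```bash
python3 -m pendant '[[0,0,0.1,0,1],[0,0,0.2,0,1],[0,0,0.25,0,1],[0,0,0.25,0,1]]' 60; python3 -c "
from h import *
need()"
```

```text
clock: 30.6
position: [0.5979, -0.1992, 0.0601]
ee_rot: [0.997, -0.076, 0.002, 0.001]
ft_force: [-16.3, 7.0, 51.4]
grip_width: 0.139
t 30.6 pos [ 0.5979 -0.1992  0.0601] yaw -0.1522 tilt [ 0.003 -0.002 -1.   ] F [-16.3   7.   51.4] g 0.139
ROW [0. 0. 0.] turn 0
```

```bash
python3 -m pendant '[[0,0,-0.07,0,1],[0,0,-0.07,0.8,1],[0,0,-0.07,1.8,1],[0,0,-0.07,2.8,1],[0,0,-0.07,3.8,1]]' 60; python3 -c "
from h import *
need()"
```

```text
clock: 31.22
position: [0.5975, -0.1994, 0.0605]
ee_rot: [0.962, -0.273, 0.001, 0.0]
ft_force: [-6.9, 3.5, 29.2]
grip_width: 0.144
t 31.23 pos [ 0.5975 -0.1994  0.0605] yaw -0.5536 tilt [ 0.002 -0.002 -1.   ] F [-6.9  3.5 29.2] g 0.144
ROW [0. 0. 0.] turn 0
```

```bash
python3 -m pendant '[[0,0,0,1,1],[0,0,0,2,1],[0,0,0,3,1],[0,0,0,4,1],[0,0,0,5,1]]' 60; python3 -c "
from h import *
need();print(manip.get_obs()['torque'])"; python3 -m pendant '[[0,0,0,0.9,1],[0,0,0,1.7,1],[0,0,0,2,1],[0,0,0,2,1]]' 60; python3 -c "
from h import *
need();print(manip.get_obs()['torque'])"
```

```text
clock: 31.85
position: [0.5972, -0.1997, 0.0605]
ee_rot: [0.858, -0.513, 0.001, 0.0]
ft_force: [-8.5, 4.1, 29.9]
grip_width: 0.134
t 31.85 pos [ 0.5972 -0.1997  0.0605] yaw -1.0774 tilt [ 0.002 -0.002 -1.   ] F [-8.5  4.1 29.9] g 0.134
ROW [0. 0. 0.] turn 0
[0.89857198 2.03482999 0.04693357]
clock: 32.35
position: [0.597, -0.1998, 0.0606]
ee_rot: [0.801, -0.599, 0.001, 0.0]
ft_force: [-8.5, 3.6, 29.1]
grip_width: 0.138
t 32.35 pos [ 0.597  -0.1998  0.0606] yaw -1.2835 tilt [ 0.002 -0.002 -1.   ] F [-8.5  3.6 29.1] g 0.138
ROW [0. 0. 0.] turn 0
[0.85448747 2.06187685 0.05168614]
```

```bash
python3 -m pendant '[[0,0,0,0.4,1],[0,0,0,0.7,1],[0,0,0,0.7,1]]' 60; python3 -c "
from h import *
need();print(manip.get_obs()['torque']);shot('wrist','w31')"
```

```text
clock: 32.72
position: [0.597, -0.1997, 0.0605]
ee_rot: [0.779, -0.627, 0.001, 0.0]
ft_force: [-9.1, 3.8, 30.3]
grip_width: 0.138
t 32.73 pos [ 0.597  -0.1997  0.0605] yaw -1.3551 tilt [ 0.001 -0.001 -1.   ] F [-9.1  3.8 30.3] g 0.138
ROW [0. 0. 0.] turn 0
[0.82742414 2.15498771 1.17571601]
```

View pics/w31.png

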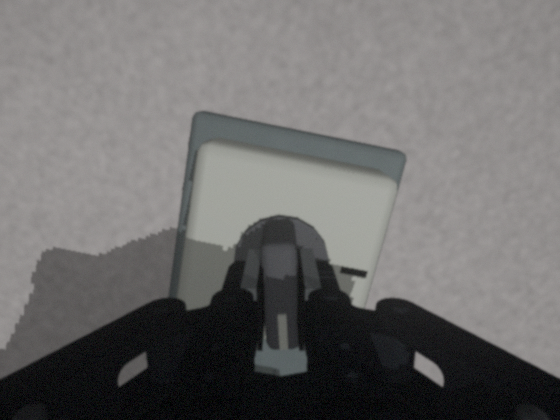

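```bash
python3 -m pendant '[[0,0,0,-0.3,1],[0,0,0,-0.3,0.6],[0,0,0,-0.3,0.5],[0,0,-0.8,-0.3,0.5],[0,0,-2,-0.3,0.5]]' 40; python3 -m pendant '[[0,0,-1.4,0,0.5],[-1,0,-2.5,0,0.5],[-2,0,-2.8,0,0.5],[-2,0,-2.8,0,0.5]]' 40; python3 -c "
from h import *
need();shot('wrist','w32');shot('top','t3');shot('scene','s3')
z=np.load('pics/w32.npz')
v,u=np.mgrid[0:420,0:560]
q=np.stack([(u-z['cx'])/z['f'],(v-z['cy'])/z['f'],np.ones_like(u)],-1)@z['r'].T
P=z['p']+q*z['d'][...,None]
m=(P[...,2]>.084)&(P[...,2]<.1)&(P[...,1]<-.16)&(P[...,1]>-.24)&(P[...,0]>.55)&(P[...,0]<.65)
pts=P[m]; print(np.median(pts[:,2]),cv2.minAreaRect((pts[:,:2]*1000).astype(np.float32)))"
```

```text
clock: 33.4
position: [0.5946, -0.1993, 0.1359]
ee_rot: [0.788, -0.615, -0.002, 0.001]
ft_force: [-0.2, -0.4, 0.5]
grip_width: 0.505
clock: 33.9
position: [0.5764, -0.1208, 0.2492]
ee_rot: [0.788, -0.615, -0.0, 0.0]
ft_force: [0.7, 1.0, -0.4]
grip_width: 0.5
t 33.9 pos [ 0.5764 -0.1208  0.2492] yaw -1.3253 tilt [-0.001  0.    -1.   ] F [ 0.7  1.  -0.4] g 0.5
ROW [0. 0. 0.] turn 0
0.09004221275020083 ((596.5465087890625, -197.53466796875), (12.985368728637695, 41.74546432495117), 16.612436294555664)
```

View pics/w32.png

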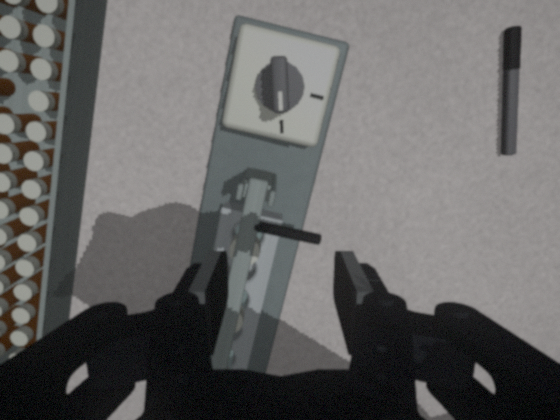

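View pics/s3.png

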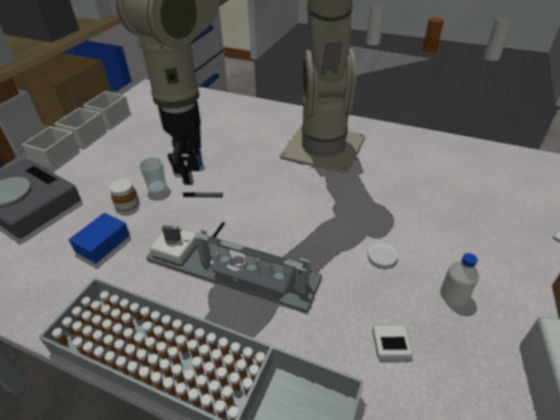

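```bash
python3 -m pendant '[[0,1,0,0,0.5],[0,2.2,0,0,0.5],[0,2.2,0,0,0.5]]'; python3 -c "
from h import *
need();im,d,c=shot('wrist','w33');shot('top','t4')
z=np.load('pics/w32.npz')
print('bar', [pt(z,a,b).round(4) for a,b in ((258,190),(248,240),(236,300),(222,360))])
t=np.load('pics/t4.npz');cv2.imwrite('pics/c8.png',cv2.resize(t['im'][140:320,200:460,::-1],None,fx=3,fy=3,interpolation=cv2.INTER_CUBIC))"
```

```text
clock: 34.42
position: [0.49, -0.1456, 0.2489]
ee_rot: [0.787, -0.617, -0.0, 0.0]
ft_force: [-0.1, 0.7, 1.0]
grip_width: 0.503
t 34.42 pos [ 0.49   -0.1456  0.2489] yaw -1.3288 tilt [-0.001 -0.001 -1.   ] F [-0.1  0.7  1. ] g 0.503
ROW [0. 0. 0.] turn 0
bar [array([ 0.5937, -0.114 ,  0.0915]), array([ 0.5921, -0.0696,  0.0907]), array([ 0.5899, -0.0128,  0.092 ]), array([0.5894, 0.0509, 0.0912])]
```

View pics/c8.png

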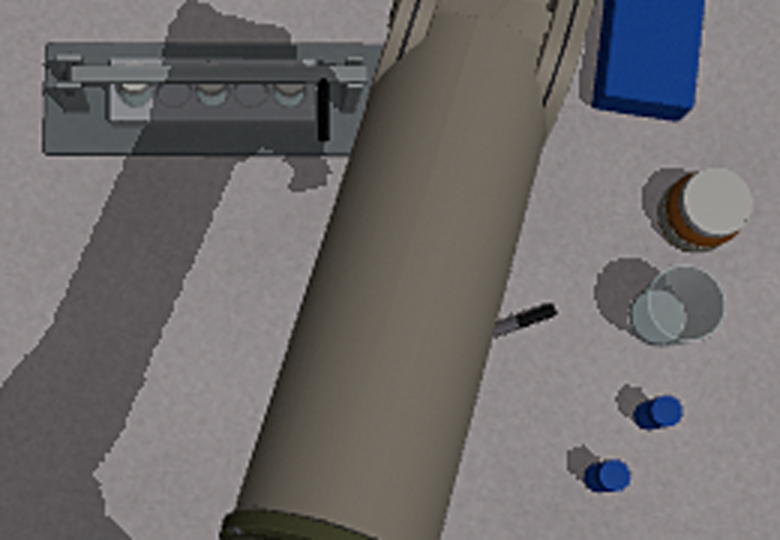

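View pics/w33.png

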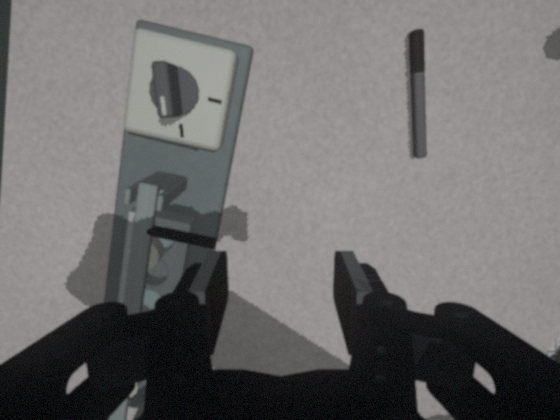

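```bash
python3 -c "
from h import *
print(hand_in())"
```

```text
the job is handed in; nothing more can be done
None
```

I finished the task and handed it in at about 34 s on the clock. The hand-in gives no verdict, so what follows is from my own last checks.

- **Clamp bar, up:** I swung it back to about 1.86 rad, and it stayed there while the vials went in.
- **Vials:** Three white-capped vials were on the bench, and they now stand in sockets 0, 2 and 4. With the bar still up, all three caps measured 79 mm above the bench and within about 2 mm of the row line. The two blue look-alikes stayed where they were.
- **Clamp bar, down:** It is back in its catch and level, with its top at 91–92 mm along its length.
- **Knob:** It was about 0.18 rad off the off mark before I touched it, under the 0.4 rad limit for step 4. I pressed it fully down and turned it until I felt the stop (about 1.2 N·m). It has sprung back up, with its top at 90 mm, and reads about 1.31 rad.
- **Bystanders:** I saw nothing shift in the last pictures, though I did not measure each one. The arm hides part of the bench in the final top view. The gripper is clear of everything.

**Disagreements and forces:**
- The first scene-camera positions were up to 9 mm off the top view, so I relied on the wrist camera's depth.
- The vertical force on the tool reached about 51 N while first pressing the knob. I eased it to about 30 N before turning. The fingers made that contact, not the gripper's body.
- After the bar was closed, the vials were only partly visible under it, so I judged them seated from the visible cap height.

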